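Gauge a corrosion coupon with the ratchet micrometer

ROBOT

A 6-joint arm with a two-finger parallel gripper is mounted at the origin on the work surface. World frame = base frame: x ahead of the robot, y to its left, z up, the work surface at z = 0. Lengths are in m, angles in rad, forces in N, time in s.
With the tool pointing down it reaches from about 0.35 to 0.85 m from the base axis. Payload 8.1 kg.
Tool frame: the origin (TCP) lies midway between the tips of the shut fingers; the grasp point (between the pads) lies 19 mm behind it (robot.tcp_to_grasp is the distance from the TCP to the grasp point, in m); z points along the fingers, y is the direction in which the jaws open and shut (so a half turn about z gives the same grasp; the last joint's range is limited). The gripper opens to 93 mm and grips with 3 to 60 N. Pads are 15 mm wide; open, the fingers measure 128 mm over their backs; the gripper's body (75 mm by 188 mm) begins 65 mm behind the grasp point.
Start: joints at [1.066, 0.13, 1.488, -0, 1.523, -0.085], TCP at [0.245, 0.548, 0.197] pointing down, gripper open.
Joint ranges: [-2.96, 2.96], [-0.89, 2.26], [0.02, 2.5], [-1.34, 4.48], [0, 2.73], [-2.66, 2.66]. Speed limits (rad/s): [2.39, 2.39, 2.79, 3.14, 3.14, 3.14].

INTERFACE

Orientations are given as a rotation vector (axis times angle).
In Python, from plant import robot gives the robot as it stands.
- The arm moves only by the tool send_rows, never from a script. Its argument "series" is a list of rows, each an object of numbers: "wx", "wy", "wz": the turn, a rotation vector about the world's x, y, z in rad; "dx", "dy", "dz": the shift along the world's x, y, z in cm; "fingers": the closure in counts, from 0 (fully open) to 255 (shut). In form: [{"wx": .., "wy": .., "wz": .., "dx": .., "dy": .., "dz": .., "fingers": ..}, ...]. A call has 1 to 20 rows; each row shifts and turns the pose as measured when the row begins; what a row does not reach is not made up. A row lasts 1/12 s, in which the tool goes at most 41.7 mm and 7.16 degrees, less where a joint would pass 70% of its speed; a pose out of reach is approached as far as the arm can. A call is refused whole if a number of a shift passes 4.17 or a number of a turn 0.125, either way. A call with a gripper value outside its range is refused whole. The fingers move at their own pace and stop on an object; "newtons" is the grip in N (left out, the last holds). Time passes only in rows, so rows that do not move let the fingers close. It gives the time, the measured TCP pose, the force and the opening at its end, in the units of the state.
- robot.read_state(): the state, without advancing time (a new reading comes with each control period).
- robot.read_camera(name): name is "side" or "top" or "wrist"; returns the picture (420x560x3 uint8, red, green, blue); there is no depth.
- robot.camera_info(name): a dict with "intrinsics" (3x3 intrinsics, pixels), "extrinsics" (4x4, takes a point from world to camera coordinates); the wrist camera has in their place "tool_from_camera" (4x4, takes a point from camera to tool coordinates, whose origin is the TCP and whose axes are the flange's). Camera axes: x right, y up, looking along -z (the intrinsics and any distortion apply to the point x, -y, -z); pixel columns grow to the right and rows downward; lengths in m; the calibration is good to about 2 mm. A picture is of the moment at which its call begins: read the wrist's pose just before it. camera_info takes no time and is no camera call.
- robot.close_job(): hands the job in, once; it reports no verdict.
The state is a dict: "t": time; "q": joint angles; "dq": joint speeds; "joint_torque": joint torques, N m; "tool_pos": TCP position; "orientation": TCP orientation; "force": force on the tool from outside, world axes, zero at the start; "wrist_torque": the same for the moment, N m; "opening": finger opening in m.
Only numpy, scipy, OpenCV 4.12 (cv2) and the standard library are available. Lean on these libraries where they do the work, as an engineer would, in place of code of your own. Each camera call takes 0.05 s, during which the arm holds its last target.

TASK

Measure the longest metal coupon from the drying rack: lay it flat on the table of the thickness gauge, under the raised spindle, gently slid up with its plain end square against the end stop. Then turn the ratchet knob on top clockwise, by the knob only, until the spindle closes on the coupon and the ratchet slips, carry on until it has slipped about a quarter turn, and leave the coupon clamped there. Do not disturb the other things on the bench.

Things in the scene. Friction and masses are not known exactly. Their poses are not given: they have to be found in the camera images.
- coupon: the longest of three bare aluminium strips on the drying rack, 140 x 20 x 4 mm, about 30 g, one 8 mm hole 10 mm from one end. Origin: centre of its underside; z up through its thickness, y along its length towards the plain end (no hole), x across. On the rack its underside is 18 mm above the bench; it can be taken by its long edges 45 mm from the origin towards the hole, beyond the rack's ridge
- plain_end (a point): middle of the lower edge of the coupon's plain end, 70 mm from the coupon's origin along its y
- rack: white plastic drying rack fixed to the bench, plate 180 x 150 x 4 mm with two ridges along its x, 18 mm high, 5 mm thick, 22 mm either side of its centre line. Origin: centre of its underside. The three strips lie across the ridges, along the rack's y, 56 mm apart, in any order, plain end of the coupon towards the rack's +y
- gauge: bench thickness gauge fixed to the bench: grey cast base, flat steel table, a column 36 mm wide behind it (gauge x = 54 to 90 mm) and an arm 100 to 130 mm up that carries a micrometer head, spindle pointing down; readout box 52 mm wide on the arm's front (x = -30 to -16 mm, up to 134 mm high). Origin: on the spindle axis at bench level; z up, x towards the column
- table_top (a point): point on the spindle axis on top of the gauge's steel table, 40 mm above the bench. The table reaches from gauge x = -28 to 28 mm and y = -72 to 34 mm; the coupon goes on along the gauge's y from its open -y side, and 48 mm of it then overhang the table there. Above it a spindle guide of 13 mm diameter ends 80 mm above the bench
- end_stop: dark steel end stop screwed to the gauge table, 30 mm wide (x), 10 mm thick (y), 11 mm high. Origin: centre of its underside; its face towards the coupon is flat, 20 mm from the spindle axis (gauge y = +20 mm). The coupon must not be rammed against it: about 5 N seats it, more than 15 N is too much
- spindle: steel spindle of 8 mm diameter; it does not turn, and comes down as the barrel turns clockwise seen from above, meeting the coupon within one turn. Origin: centre of its lower face, 47 to 51.5 mm above the bench at the start, so 3 to 7.5 mm above a coupon that lies on the table. It closes with 10 to 20 N when driven by the ratchet; more than 40 N on the coupon is overtightened
- barrel: aluminium thimble barrel with graduations, 30 mm diameter, 141 to 159 mm above the bench, on the spindle axis; it drives the spindle and stays at its height. Not to be gripped or pressed: the fingers stay clear of it
- knob (a point): middle of the top face of the knurled ratchet knob, 197 mm above the bench on the spindle axis. The knob is 20 mm in diameter and 34 mm high (163 to 197 mm) and stays at its height, with a dark radial line on its top, as on the barrel's top; a 14 mm neck joins it to the barrel 4 mm below. Turning it turns the barrel with about 0.025 N m; once the spindle is stopped by the part it slips on the barrel at about 0.05 N m
- ratchet (a joint): how far the ratchet knob has slipped round on the barrel, rad: 0 at the start, stays near 0 while knob and barrel turn together, grows while the knob slips clockwise (1.57 is a quarter turn)
- strip_mid: bystander: 100 x 20 x 4 mm aluminium strip with one hole, on the rack; origin as the coupon's
- strip_short: bystander: 75 x 20 x 4 mm aluminium strip with a hole at each end, on the rack; origin as the coupon's
- flask_a: bystander: conical glass flask, 104 mm wide, 177 mm high, far left; origin: centre of its underside
- flask_b: bystander: smaller conical glass flask, 88 mm wide, 150 mm high, behind the rack to the right; origin: centre of its underside
- reagent: bystander: amber jar, 68 mm wide, 155 mm high, left of the gauge; origin: centre of its underside
- vial: bystander: white vial, 25 mm wide, 52 mm high, left of the gauge; origin: centre of its underside
- tweezers: bystander: steel tweezers lying flat, 130 mm long, 5 mm high, near the robot; origin: middle, at bench level
- dish: bystander: shallow glass dish, 90 mm wide, 16 mm high, right of the rack; origin: centre of its underside
Mind the look-alikes: they are no part of the job. What is shaped like the coupon but purple or turquoise is not meant.

How it is judged:
By the outcome, as a careful person would: the job done as asked, in the order asked, and still so for the second after the job is handed in, with the robot touching nothing.
It also fails if it takes over 72 s, if anything falls off the work surface, if the arm or the gripper's body presses on something with over 40 N, if the wrist force passes 120 N, or if a joint passes its speed limit or range.

## Working session

There is one attempt and no reset: what is moved stays moved. The work goes in short steps, Python scripts to look and compute and a tool call to move; the robot and the scene stay as the last step left them, time stands still between calls to the robot, and variables do not carry over. Pictures are saved under pics/ and viewed, and the job is handed in when it is done.

Besides the shell and the picture viewer there is one more tool, called after "Call:" as a command line: name --argument value ..., lists and objects as JSON in quotes. send_rows: Moves the arm, as the interface text tells. Its arguments: {"type":"object","properties":{"series":{"type":"array","items":{"type":"object","properties":{"wx":{"type":"number"},"wy":{"type":"number"},"wz":{"type":"number"},"dx":{"type":"number"},"dy":{"type":"number"},"dz":{"type":"number"},"fingers":{"type":"number"}}}},"newtons":{"type":"number"}},"required":["series"]}

```bash
ls; mkdir -p pics
python3 - <<'E'
from plant import robot
import cv2, numpy as np
for n in ["top","side","wrist"]:
    im=robot.read_camera(n); cv2.imwrite(f"pics/{n}0.png",cv2.cvtColor(im,cv2.COLOR_RGB2BGR))
    i=robot.camera_info(n); print(n,{k:np.round(v,4).tolist() if not isinstance(v,str) else v for k,v in i.items()})
print(robot.read_state(), robot.tcp_to_grasp)
E
```

```text
pics
top {'intrinsics': [[468.5285, 0.0, 282.0004], [0.0, 468.5285, 210.6301], [0.0, 0.0, 1.0]], 'extrinsics': [[0.009, -0.9997, 0.0245, -0.024], [0.9965, 0.011, 0.0825, -0.5085], [-0.0827, 0.0236, 0.9963, -1.3507], [0.0, 0.0, 0.0, 1.0]]}
side {'intrinsics': [[409.1958, 0.0, 275.6456], [0.0, 409.1958, 208.0855], [0.0, 0.0, 1.0]], 'extrinsics': [[-0.978, -0.2085, 0.0092, 0.4901], [0.1142, -0.4979, 0.8597, -0.1888], [-0.1747, 0.8418, 0.5107, -1.1332], [0.0, 0.0, 0.0, 1.0]]}
wrist {'intrinsics': [[352.3396, 0.0, 273.4699], [0.0, 352.3396, 206.6858], [0.0, 0.0, 1.0]], 'tool_from_camera': [[-0.0011, 0.9602, 0.2792, 0.0766], [1.0, 0.0013, -0.0003, 0.0011], [-0.0006, 0.2792, -0.9602, -0.1875], [0.0, 0.0, 0.0, 1.0]]}
{'t': 0.15, 'q': array([ 1.06556803e+00,  1.30978806e-01,  1.48904105e+00, -2.65710977e-05,
        1.52295629e+00, -8.53957796e-02]), 'dq': array([-0.00087757,  0.00077184, -0.00104996, -0.00068809, -0.00038176,
       -0.0004698 ]), 'joint_torque': array([ 6.61601462e-04, -5.60483479e+01, -4.92328835e+01,  7.67954788e-02,
        3.08773736e-02, -1.12431928e-04]), 'tool_pos': array([0.24432921, 0.54749825, 0.19642718]), 'orientation': array([-6.54558052e-01, -3.07226033e+00,  2.09099545e-03]), 'force': array([ 0.00650606,  0.38771857, -0.76585449]), 'wrist_torque': array([ 0.02946379,  0.0455227 , -0.00049858]), 'opening': 0.09308051751117545} 0.0188
```

View pics/top0.png

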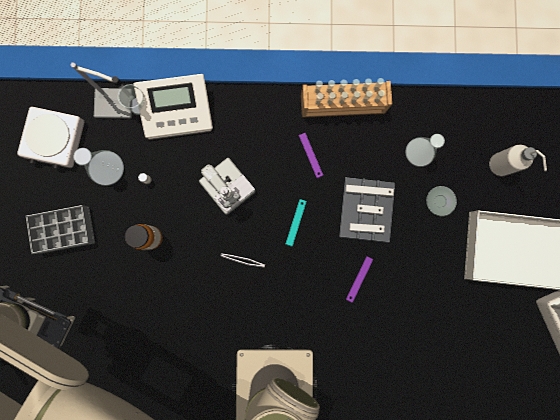

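View pics/side0.png

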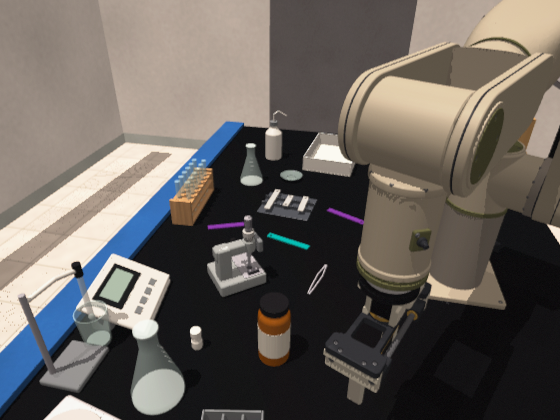

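View pics/wrist0.png

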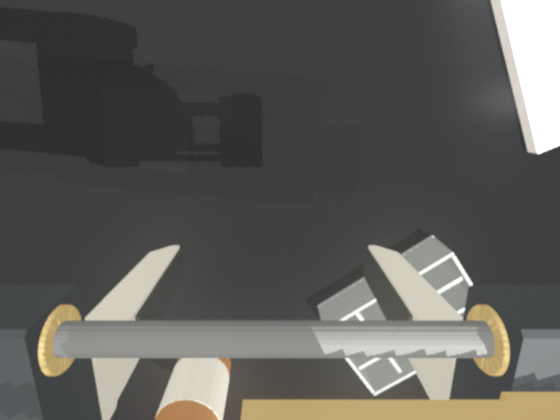

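The top view shows three bare strips on the rack, at about (369,190), (370,209) and (367,228). The look-alikes are purple at (311,155) and (360,279) and turquoise at (296,222). The gauge is at (228,186). The (369,190) strip looks longest, so I'll check it in a crop.

Run:
```python
import cv2, numpy as np
im=cv2.imread("pics/top0.png")
a=cv2.resize(im[170:250,325:410],None,fx=7,fy=7,interpolation=cv2.INTER_CUBIC)
b=cv2.resize(im[145:225,185:270],None,fx=7,fy=7,interpolation=cv2.INTER_CUBIC)
cv2.imwrite("pics/crop_rack.png",a);cv2.imwrite("pics/crop_gauge.png",b)
s=cv2.imread("pics/side0.png")
cv2.imwrite("pics/crop_gs.png",cv2.resize(s[185:305,190:290],None,fx=5,fy=5,interpolation=cv2.INTER_CUBIC))
```

```text
(no output)
```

View pics/crop_rack.png

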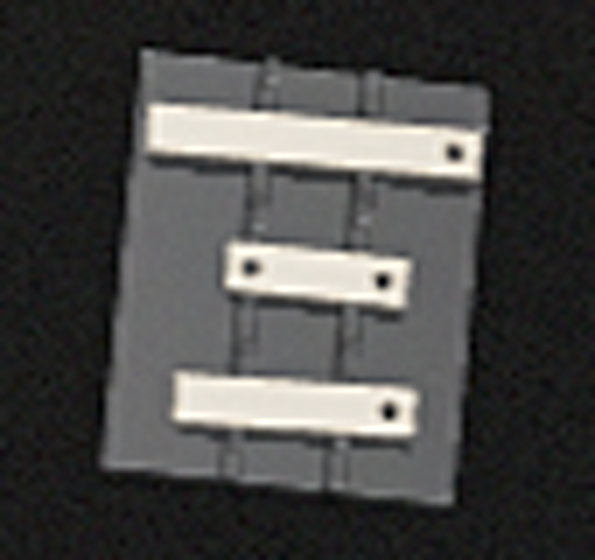

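View pics/crop_gauge.png

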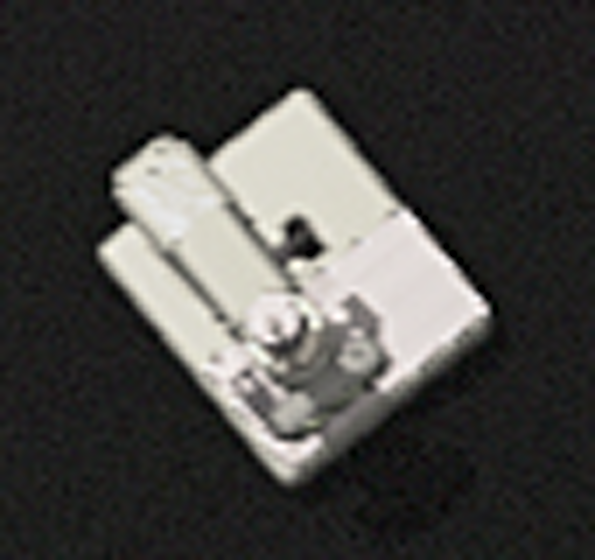

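View pics/crop_gs.png

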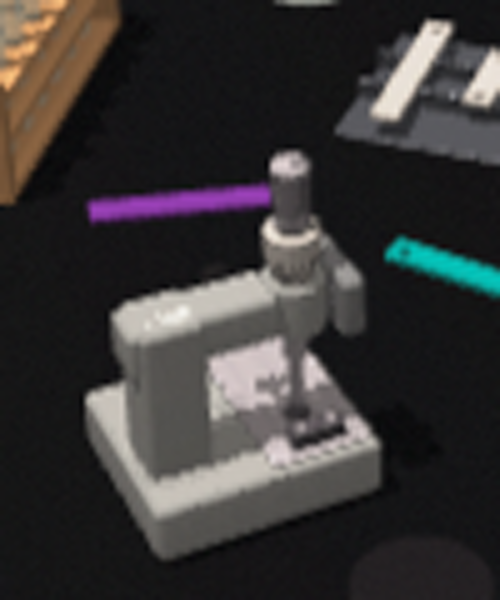

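The crop confirms it. The strip at (369,190) is the longest, with one hole at its right end and its plain end to the left (+y). The middle strip has two holes (short) and the lower one is strip_mid. Next I'll measure the poses.

```bash
cat > h.py <<'E'
import numpy as np, cv2
from scipy.spatial.transform import Rotation as R
def cam(robot,name,st=None):
    i=robot.camera_info(name); K=np.array(i["intrinsics"])
    if name=="wrist":
        T=np.eye(4);T[:3,:3]=R.from_rotvec(st["orientation"]).as_matrix();T[:3,3]=st["tool_pos"]
        W=T@np.array(i["tool_from_camera"])
    else: W=np.linalg.inv(np.array(i["extrinsics"]))
    return K,W
def unproj(K,W,px,z):
    px=np.atleast_2d(np.asarray(px,float)); 
    d=np.c_[(px[:,0]-K[0,2])/K[0,0],-(px[:,1]-K[1,2])/K[1,1],-np.ones(len(px))]@W[:3,:3].T
    o=W[:3,3]; s=(z-o[2])/d[:,2]; return o+d*s[:,None]
def proj(K,W,p):
    p=np.atleast_2d(p); c=(p-W[:3,3])@W[:3,:3]
    return np.c_[K[0,2]+K[0,0]*c[:,0]/-c[:,2],K[1,2]-K[1,1]*c[:,1]/-c[:,2]]
def snap(robot,name,f):
    st=robot.read_state(); im=robot.read_camera(name)
    cv2.imwrite(f"pics/{f}.png",cv2.cvtColor(im,cv2.COLOR_RGB2BGR)); K,W=cam(robot,name,st); np.savez(f"pics/{f}.npz",K=K,W=W); return st,im,K,W
E
python3 - <<'E'
from plant import robot
from h import *
K,W=cam(robot,"top"); im=cv2.imread("pics/top0.png"); g=im.min(2)
m=(g[170:250,325:410]>150).astype(np.uint8)
cs,_=cv2.findContours(m,cv2.RETR_EXTERNAL,cv2.CHAIN_APPROX_NONE)
for c in cs:
    if cv2.contourArea(c)<50: continue
    r=cv2.minAreaRect(c); b=cv2.boxPoints(r)+[325,170]
    p=unproj(K,W,b,0.022); e=[np.linalg.norm(p[1]-p[0]),np.linalg.norm(p[2]-p[1])]
    v=(p[1]-p[0]) if e[0]>e[1] else p[2]-p[1]
    print("strip",p.mean(0).round(4),np.round(e,4),"yaw y-axis",np.degrees(np.arctan2(v[1],v[0])))
o=np.array([185,145]); f=lambda x,y:o+np.array([x,y])/7.-.5+.5/7
knob=unproj(K,W,f(276,316),0.197); print("knob",knob)
bc=[f(300,90),f(490,310),f(290,485),f(100,250)]
p=unproj(K,W,bc,0.03); print("base",p.round(4))
for i in range(4):
    d=p[(i+1)%4]-p[i]; print(np.linalg.norm(d).round(4),np.degrees(np.arctan2(d[1],d[0])))
E
```

```text
strip [ 0.4623 -0.2681  0.022 ] [0.0201 0.1006] yaw y-axis -93.21247538088366
strip [ 0.5176 -0.2771  0.022 ] [0.02   0.0773] yaw y-axis -95.0695000424343
strip [ 0.5737 -0.2762  0.022 ] [0.0202 0.1403] yaw y-axis -94.5123129823737
knob [[0.54611955 0.13389263 0.197     ]]
base [[0.6626 0.1426 0.03  ]
 [0.5709 0.0619 0.03  ]
 [0.4969 0.1436 0.03  ]
 [0.594  0.2243 0.03  ]]
0.1222 -138.67092391695925
0.1103 132.16369734574604
0.1263 39.70131088602749
0.1067 -50.00669077563464
```

Run:
```python
import cv2
s=cv2.imread("pics/side0.png")
cv2.imwrite("pics/crop_gr.png",cv2.resize(s[250:415,300:460],None,fx=3.6,fy=3.6,interpolation=cv2.INTER_CUBIC))
```

```text
(no output)
```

View pics/crop_gr.png

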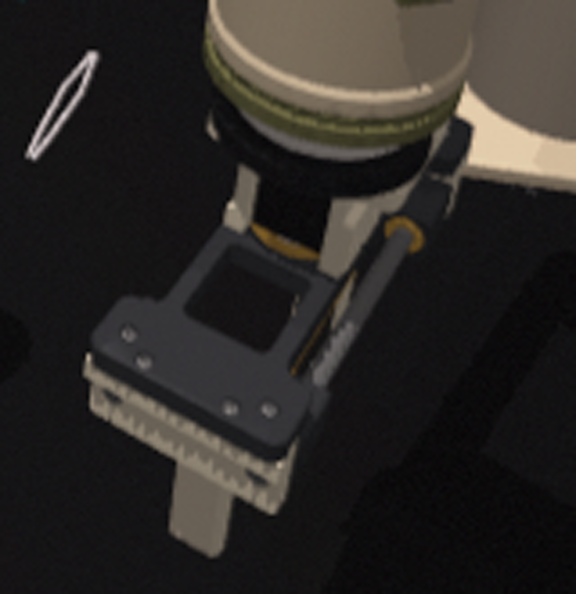

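Call:
send_rows --series '[{"dx": 0.5,"dy": -2.5,"dz": 2.5,"wz": -0.06,"fingers": 145},{"dx": 0.5,"dy": -2.5,"dz": 2.5,"wz": -0.06,"fingers": 145},{"dx": 0.5,"dy": -2.5,"dz": 2.5,"wz": -0.06,"fingers": 145},{"dx": 1.4,"dy": -3.8,"wz": -0.06,"fingers": 145},{"dx": 1.4,"dy": -3.8,"wz": -0.06,"fingers": 145},{"dx": 1.4,"dy": -3.8,"wz": -0.06,"fingers": 145},{"dx": 1.4,"dy": -3.8,"wz": -0.06,"fingers": 145},{"dx": 1.4,"dy": -3.8,"wz": -0.06,"fingers": 145},{"dx": 1.4,"dy": -3.8,"wz": -0.06,"fingers": 145},{"dx": 1.4,"dy": -3.8,"wz": -0.06,"fingers": 145},{"dx": 1.4,"dy": -3.8,"wz": -0.06,"fingers": 145},{"dx": 1.4,"dy": -3.8,"wz": -0.06,"fingers": 145},{"dx": 1.4,"dy": -3.8,"wz": -0.06,"fingers": 145},{"dx": 1.4,"dy": -3.8,"wz": -0.06,"fingers": 145},{"dx": 1.4,"dy": -3.8,"wz": -0.06,"fingers": 145},{"dx": 1.4,"dy": -3.8,"wz": -0.06,"fingers": 145},{"dx": 1.4,"dy": -3.8,"wz": -0.06,"fingers": 145},{"dx": 1.4,"dy": -3.8,"wz": -0.06,"fingers": 145},{"dx": 1.4,"dy": -3.8,"wz": -0.06,"fingers": 145},{"dx": 1.4,"dy": -3.8,"wz": -0.06,"fingers": 145}]' --newtons 30

```text
schema error: expected keys wx, wy, wz, dx, dy, dz, fingers
```

Call:
send_rows --series '[{"wx": 0,"wy": 0,"wz": -0.06,"dx": 0.5,"dy": -2.5,"dz": 2.5,"fingers": 145},{"wx": 0,"wy": 0,"wz": -0.06,"dx": 0.5,"dy": -2.5,"dz": 2.5,"fingers": 145},{"wx": 0,"wy": 0,"wz": -0.06,"dx": 0.5,"dy": -2.5,"dz": 2.5,"fingers": 145},{"wx": 0,"wy": 0,"wz": -0.06,"dx": 1.4,"dy": -3.8,"dz": 0,"fingers": 145},{"wx": 0,"wy": 0,"wz": -0.06,"dx": 1.4,"dy": -3.8,"dz": 0,"fingers": 145},{"wx": 0,"wy": 0,"wz": -0.06,"dx": 1.4,"dy": -3.8,"dz": 0,"fingers": 145},{"wx": 0,"wy": 0,"wz": -0.06,"dx": 1.4,"dy": -3.8,"dz": 0,"fingers": 145},{"wx": 0,"wy": 0,"wz": -0.06,"dx": 1.4,"dy": -3.8,"dz": 0,"fingers": 145},{"wx": 0,"wy": 0,"wz": -0.06,"dx": 1.4,"dy": -3.8,"dz": 0,"fingers": 145},{"wx": 0,"wy": 0,"wz": -0.06,"dx": 1.4,"dy": -3.8,"dz": 0,"fingers": 145},{"wx": 0,"wy": 0,"wz": -0.06,"dx": 1.4,"dy": -3.8,"dz": 0,"fingers": 145},{"wx": 0,"wy": 0,"wz": -0.06,"dx": 1.4,"dy": -3.8,"dz": 0,"fingers": 145},{"wx": 0,"wy": 0,"wz": -0.06,"dx": 1.4,"dy": -3.8,"dz": 0,"fingers": 145},{"wx": 0,"wy": 0,"wz": -0.06,"dx": 1.4,"dy": -3.8,"dz": 0,"fingers": 145},{"wx": 0,"wy": 0,"wz": -0.06,"dx": 1.4,"dy": -3.8,"dz": 0,"fingers": 145}]' --newtons 30

```text
t: 1.4
tool_pos: [0.4221, 0.0002, 0.2677]
orientation: [-1.957, -2.451, 0.006]
force: [-0.1, -0.1, -0.2]
opening: 0.0397
```

Call:
send_rows --series '[{"wx": 0,"wy": 0,"wz": -0.033,"dx": 1.6,"dy": -3.5,"dz": -1.1,"fingers": 145},{"wx": 0,"wy": 0,"wz": -0.033,"dx": 1.6,"dy": -3.5,"dz": -1.1,"fingers": 145},{"wx": 0,"wy": 0,"wz": -0.033,"dx": 1.6,"dy": -3.5,"dz": -1.1,"fingers": 145},{"wx": 0,"wy": 0,"wz": -0.033,"dx": 1.6,"dy": -3.5,"dz": -1.1,"fingers": 145},{"wx": 0,"wy": 0,"wz": -0.033,"dx": 1.6,"dy": -3.5,"dz": -1.1,"fingers": 145},{"wx": 0,"wy": 0,"wz": -0.033,"dx": 1.6,"dy": -3.5,"dz": -1.1,"fingers": 145},{"wx": 0,"wy": 0,"wz": -0.033,"dx": 1.6,"dy": -3.5,"dz": -1.1,"fingers": 145},{"wx": 0,"wy": 0,"wz": -0.033,"dx": 1.6,"dy": -3.5,"dz": -1.1,"fingers": 145},{"wx": 0,"wy": 0,"wz": -0.033,"dx": 1.6,"dy": -3.5,"dz": -1.1,"fingers": 145},{"wx": 0,"wy": 0,"wz": 0,"dx": 0,"dy": 0,"dz": 0,"fingers": 145},{"wx": 0,"wy": 0,"wz": 0,"dx": 0,"dy": 0,"dz": 0,"fingers": 145}]'

```text
t: 2.32
tool_pos: [0.5657, -0.3359, 0.1566]
orientation: [-2.325, -2.096, 0.007]
force: [0.4, 1.9, 1.0]
opening: 0.0398
```

Run:
```python
from plant import robot
from h import *
st,im,K,W=snap(robot,"wrist","w1"); print(st["tool_pos"],st["orientation"],st["q"])
print(proj(K,W,[[0.5737,-0.2762,.022],[0.5702,-0.3211,.022]]))
```

```text
[ 0.56568623 -0.33593853  0.15662241] [-2.32506991 -2.09563929  0.00689882] [-0.61273179  0.31863977  1.34597313 -0.00175068  1.48913812 -0.50887332]
[[275.57735047 126.31694766]
 [276.80739138 175.96939076]]
```

View pics/w1.png

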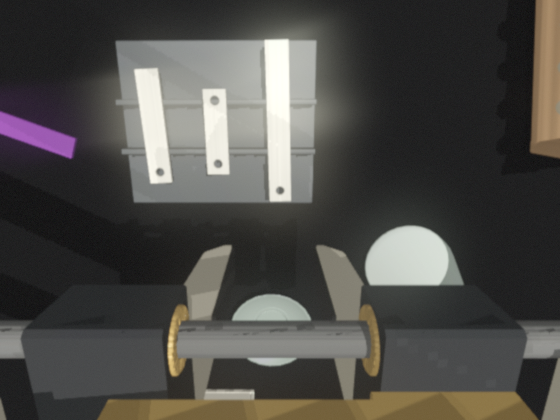

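Run:
```python
from plant import robot
from h import *
d=np.load("pics/w1.npz");K,W=d["K"],d["W"]
im=cv2.imread("pics/w1.png"); m=(im.min(2)>195).astype(np.uint8)
cv2.imwrite("pics/m1.png",m*255)
cs,_=cv2.findContours(m[30:210,230:330],cv2.RETR_EXTERNAL,cv2.CHAIN_APPROX_NONE)
c=max(cs,key=cv2.contourArea)
b=cv2.boxPoints(cv2.minAreaRect(c))+[230,30]; print(b)
p=unproj(K,W,b,0.022);print(p.round(4),p.mean(0))
for i in range(4): v=p[(i+1)%4]-p[i];print(np.linalg.norm(v),np.degrees(np.arctan2(v[1],v[0])))
print("hole",unproj(K,W,[280,190],.022))
print("ridge",unproj(K,W,[[118,102],[316,102],[123,151],[314,151]],.018).round(4))
Kt,Wt=cam(robot,"top"); print("flask base/neck top",unproj(Kt,Wt,[420,152],0),unproj(Kt,Wt,[437,141],.15))
print("flask wrist base",unproj(K,W,[[407,265]],0))
print("dish",unproj(Kt,Wt,[441,201],0.01))
```

```text
[[263.78802109  39.64039612]
 [288.2941246   38.8235321 ]
 [293.66148758 199.84465027]
 [269.15538406 200.66151428]]
[[ 0.5712 -0.2046  0.022 ]
 [ 0.5917 -0.2061  0.022 ]
 [ 0.5837 -0.3455  0.022 ]
 [ 0.5606 -0.344   0.022 ]] [ 0.57678102 -0.27505494  0.022     ]
0.020544914212869424 -4.3663962539027965
0.13961517254066347 -93.25999335409911
0.023206276385959068 176.14633391239124
0.13979681349021572 85.64812088890183
hole [[ 0.57181803 -0.33470521  0.022     ]]
ridge [[ 0.4359 -0.2407  0.018 ]
 [ 0.6115 -0.2592  0.018 ]
 [ 0.4307 -0.2839  0.018 ]
 [ 0.6066 -0.3022  0.018 ]]
flask base/neck top [[ 0.69321415 -0.4356548   0.        ]] [[ 0.69188342 -0.43396902  0.15      ]]
flask wrist base [[ 0.69747951 -0.43494611  0.        ]]
dish [[ 0.54374044 -0.49322911  0.01      ]]
```

Call:
send_rows --series '[{"wx": 0,"wy": 0,"wz": 0.028,"dx": 0.6,"dy": 1.6,"dz": -2.0,"fingers": 145},{"wx": 0,"wy": 0,"wz": 0,"dx": 0,"dy": 0,"dz": -3.0,"fingers": 145},{"wx": 0,"wy": 0,"wz": 0,"dx": 0,"dy": 0,"dz": -3.0,"fingers": 145},{"wx": 0,"wy": 0,"wz": 0,"dx": 0,"dy": 0,"dz": -2.0,"fingers": 145},{"wx": 0,"wy": 0,"wz": 0,"dx": 0,"dy": 0,"dz": -0.5,"fingers": 145},{"wx": 0,"wy": 0,"wz": 0,"dx": 0,"dy": 0,"dz": 0,"fingers": 145},{"wx": 0,"wy": 0,"wz": 0,"dx": 0,"dy": 0,"dz": 0,"fingers": 145}]'

```text
t: 2.95
tool_pos: [0.573, -0.3138, 0.0571]
orientation: [-2.294, -2.145, 0.003]
force: [-0.3, 0.7, 0.7]
opening: 0.0401
```

Run:
```python
from plant import robot
from h import *
st,im,K,W=snap(robot,"wrist","w2"); print(st["tool_pos"],st["orientation"],st["force"])
print(np.degrees(2*np.arctan2(st["orientation"][1],st["orientation"][0])), R.from_rotvec(st["orientation"]).as_matrix()[:,2])
```

```text
[ 0.57304562 -0.31376323  0.05708332] [-2.2935791  -2.14468124  0.00282088] [-0.26806513  0.70965706  0.65171389]
-273.84295651715263 [-2.33805267e-03 -1.30204258e-04 -9.99997258e-01]
```

View pics/w2.png

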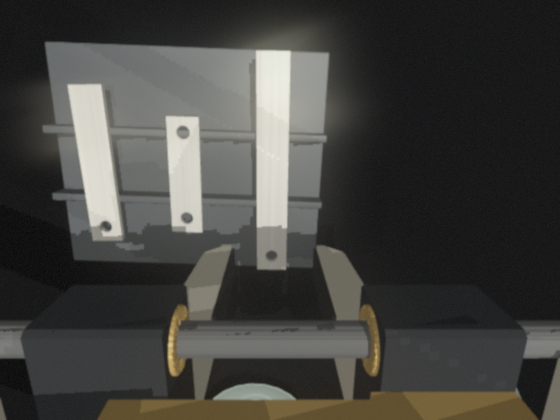

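Call:
send_rows --series '[{"wx": 0,"wy": 0,"wz": 0,"dx": -0.1,"dy": -0.6,"dz": -1.5,"fingers": 145},{"wx": 0,"wy": 0,"wz": 0,"dx": 0,"dy": 0,"dz": -1.5,"fingers": 145},{"wx": 0,"wy": 0,"wz": 0,"dx": 0,"dy": 0,"dz": -0.8,"fingers": 145},{"wx": 0,"wy": 0,"wz": 0,"dx": 0,"dy": 0,"dz": 0,"fingers": 145},{"wx": 0,"wy": 0,"wz": 0,"dx": 0,"dy": 0,"dz": 0,"fingers": 145}]'

```text
t: 3.42
tool_pos: [0.5757, -0.3229, 0.0224]
orientation: [2.288, 2.14, 0.001]
force: [-0.1, -0.7, 0.1]
opening: 0.0404
```

Call:
send_rows --series '[{"wx": 0,"wy": 0,"wz": 0,"dx": -0.3,"dy": 0.3,"dz": -0.5,"fingers": 145},{"wx": 0,"wy": 0,"wz": 0,"dx": 0,"dy": 0,"dz": -0.4,"fingers": 145},{"wx": 0,"wy": 0,"wz": 0,"dx": 0,"dy": 0,"dz": 0,"fingers": 145},{"wx": 0,"wy": 0,"wz": 0,"dx": 0,"dy": 0,"dz": 0,"fingers": 145}]'

```text
t: 3.75
tool_pos: [0.5722, -0.3196, 0.0123]
orientation: [2.289, 2.14, 0.001]
force: [0.3, -1.1, -0.4]
opening: 0.0402
```

Now I'll close in place.

Call:
send_rows --series '[{"wx": 0,"wy": 0,"wz": 0,"dx": 0,"dy": 0,"dz": 0,"fingers": 170},{"wx": 0,"wy": 0,"wz": 0,"dx": 0,"dy": 0,"dz": 0,"fingers": 185},{"wx": 0,"wy": 0,"wz": 0,"dx": 0,"dy": 0,"dz": 0,"fingers": 195},{"wx": 0,"wy": 0,"wz": 0,"dx": 0,"dy": 0,"dz": 0,"fingers": 215},{"wx": 0,"wy": 0,"wz": 0,"dx": 0,"dy": 0,"dz": 0,"fingers": 255},{"wx": 0,"wy": 0,"wz": 0,"dx": 0,"dy": 0,"dz": 0,"fingers": 255},{"wx": 0,"wy": 0,"wz": 0,"dx": 0,"dy": 0,"dz": 0,"fingers": 255}]' --newtons 30

```text
t: 4.33
tool_pos: [0.5732, -0.3202, 0.0137]
orientation: [2.287, 2.138, 0.002]
force: [0.1, 0.0, 0.1]
opening: 0.0016
```

Run:
```python
from plant import robot
from h import *
st,im,K,W=snap(robot,"wrist","w3"); print(st["tool_pos"],st["orientation"],st["force"],st["opening"])
```

```text
[ 0.57315978 -0.32017376  0.01374715] [2.28703940e+00 2.13839582e+00 1.76011264e-03] [0.12229486 0.0171087  0.1460743 ] 0.001606929092361905
```

View pics/w3.png

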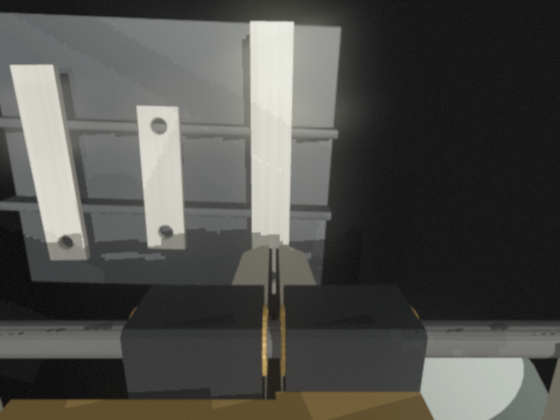

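```bash
python3 - <<'E'
from h import *
d=np.load("pics/w3.npz");K,W=d["K"],d["W"]
print("TCP px",proj(K,W,[[0.5732,-0.3202,.0137],[0.5732,-0.3202,.022]]))
for f,e in (("w3",[[250,24],[294,22],[251,247],[289,247]]),("w2",[[257,51],[291,52],[257,269],[287,270]])):
    d=np.load(f"pics/{f}.npz");print(f,unproj(d["K"],d["W"],e,.022).round(4))
d=np.load(f"pics/w2.npz");print(unproj(d["K"],d["W"],[271,255],.022).round(4))
E
python3 -c "
import cv2
im=cv2.imread('pics/w3.png');cv2.imwrite('pics/w3c.png',cv2.resize(im[180:300,200:350],None,fx=5,fy=5,interpolation=cv2.INTER_CUBIC))"
```

```text
TCP px [[271.0765053  246.851902  ]
 [271.10599575 252.79289396]]
w3 [[ 0.5715 -0.2059  0.022 ]
 [ 0.5917 -0.2065  0.022 ]
 [ 0.5625 -0.316   0.022 ]
 [ 0.5832 -0.3175  0.022 ]]
w2 [[ 0.5722 -0.2052  0.022 ]
 [ 0.5919 -0.207   0.022 ]
 [ 0.5608 -0.3442  0.022 ]
 [ 0.5816 -0.3464  0.022 ]]
[[ 0.5713 -0.3344  0.022 ]]
```

View pics/w3c.png

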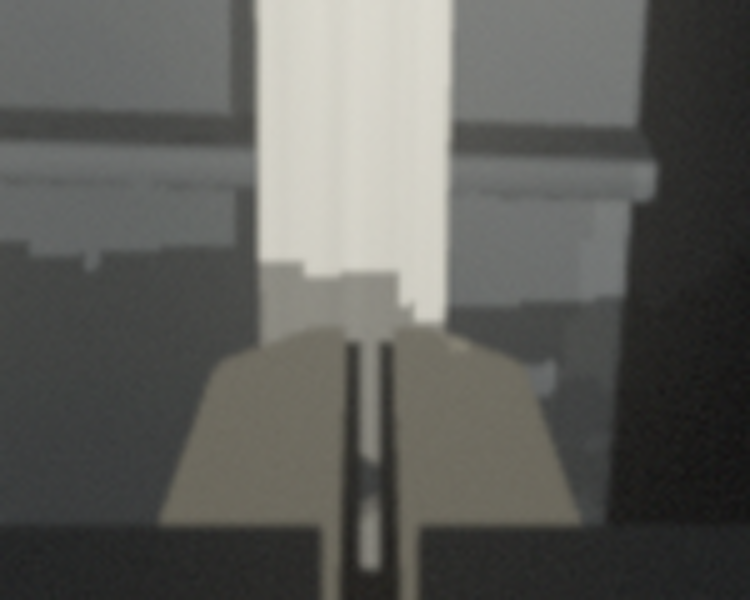

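Run:
```python
from plant import robot
from h import *
st,im,K,W=snap(robot,"side","s3")
print(proj(K,W,[[0.5732,-0.3202,.0137],[.5743,-.275,.02]]))
im=im[:,:,::-1]
cv2.imwrite("pics/s3c.png",cv2.resize(im[90:250,220:400],None,fx=4,fy=3.7,interpolation=cv2.INTER_CUBIC))
```

```text
[[274.66176202 194.99021179]
 [271.69677659 199.39126712]]
```

View pics/s3c.png

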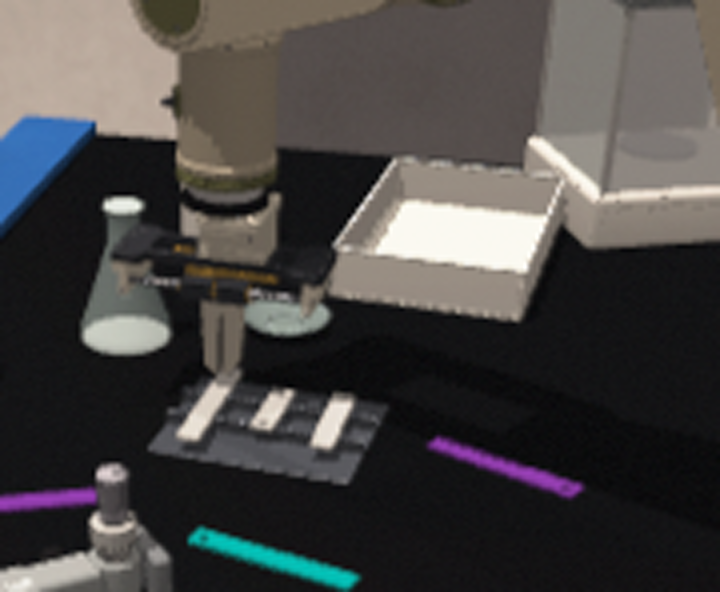

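The grasp missed. The wrist picture w3 shows the shut tips at (274,246) above the strip, with the coupon visible between them. The side view agrees, putting the real tips about 9 mm behind the nominal TCP. I'll rise, reopen and go lower, guarded.

Call:
send_rows --series '[{"wx": 0,"wy": 0,"wz": 0,"dx": 0,"dy": 0,"dz": 1.0,"fingers": 255},{"wx": 0,"wy": 0,"wz": 0,"dx": 0,"dy": 0,"dz": 1.0,"fingers": 145},{"wx": 0,"wy": 0,"wz": 0,"dx": 0,"dy": 0,"dz": 0,"fingers": 145},{"wx": 0,"wy": 0,"wz": 0,"dx": 0,"dy": 0,"dz": 0,"fingers": 145},{"wx": 0,"wy": 0,"wz": 0,"dx": 0,"dy": 0,"dz": 0,"fingers": 145}]'

```text
t: 4.85
tool_pos: [0.5736, -0.3205, 0.0369]
orientation: [2.286, 2.137, 0.002]
force: [-0.1, 1.0, -0.6]
opening: 0.0226
```

Run:
```python
from plant import robot
from h import *
st,im,K,W=snap(robot,"wrist","w4"); print(st["tool_pos"],st["orientation"],st["force"],st["opening"])
im=im[:,:,::-1]; print(proj(K,W,[[0.5732-.02,-0.3202,st["tool_pos"][2]],[.5732+.02,-.3202,st["tool_pos"][2]]]))
st,im,K,W=snap(robot,"side","s4"); im=im[:,:,::-1]
print(proj(K,W,[st["tool_pos"]]))
cv2.imwrite("pics/s4c.png",cv2.resize(im[130:220,240:340],None,fx=7,fy=6.5,interpolation=cv2.INTER_CUBIC))
```

```text
[ 0.57359051 -0.32048631  0.03694536] [2.28620071e+00 2.13745808e+00 2.19048921e-03] [-0.09667452  1.01704797 -0.62051671] 0.02264045961413156
[[235.50076987 248.76747712]
 [305.14778173 244.09023343]]
[[274.63283496 189.36295139]]
```

View pics/w4.png

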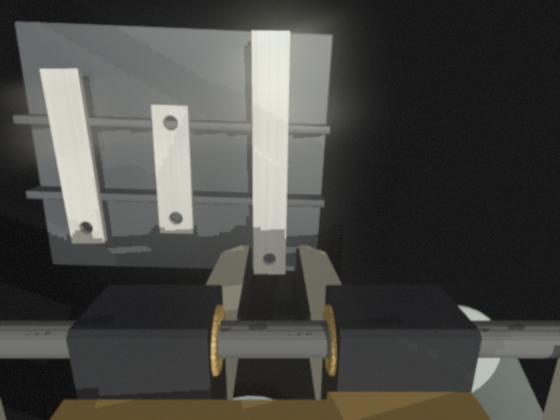

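View pics/s4c.png

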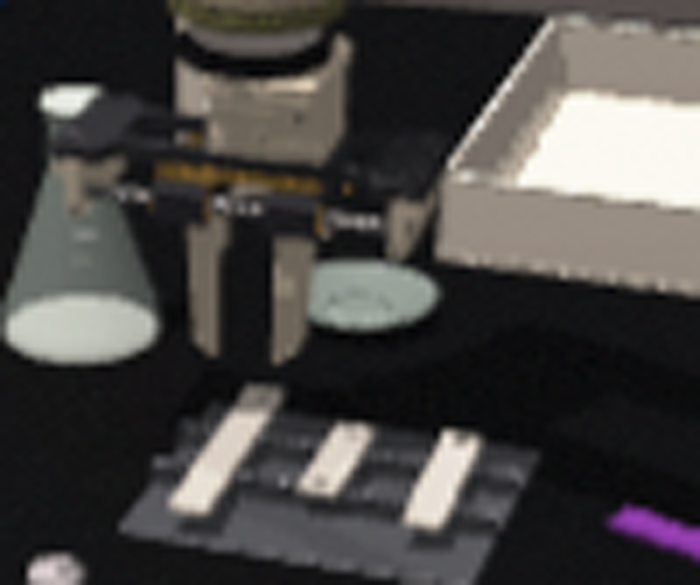

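Call:
send_rows --series '[{"wx": 0,"wy": 0,"wz": 0,"dx": -0.2,"dy": 0,"dz": 0,"fingers": 145},{"wx": 0,"wy": 0,"wz": 0,"dx": 0,"dy": 0,"dz": 0,"fingers": 145},{"wx": 0,"wy": 0,"wz": 0,"dx": 0,"dy": 0,"dz": 0,"fingers": 145},{"wx": 0,"wy": 0,"wz": 0,"dx": 0,"dy": 0,"dz": -1.2,"fingers": 145},{"wx": 0,"wy": 0,"wz": 0,"dx": 0,"dy": 0,"dz": -1.0,"fingers": 145},{"wx": 0,"wy": 0,"wz": 0,"dx": 0,"dy": 0,"dz": -0.8,"fingers": 145},{"wx": 0,"wy": 0,"wz": 0,"dx": 0,"dy": 0,"dz": -0.2,"fingers": 145},{"wx": 0,"wy": 0,"wz": 0,"dx": 0,"dy": 0,"dz": 0,"fingers": 145}]'

```text
t: 5.62
tool_pos: [0.5693, -0.3191, -0.0018]
orientation: [2.29, 2.141, 0.0]
force: [0.1, 0.7, 0.8]
opening: 0.04
```

Call:
send_rows --series '[{"wx": 0,"wy": 0,"wz": 0,"dx": 0.2,"dy": 0,"dz": 0.3,"fingers": 145},{"wx": 0,"wy": 0,"wz": 0,"dx": 0,"dy": 0,"dz": 0,"fingers": 170},{"wx": 0,"wy": 0,"wz": 0,"dx": 0,"dy": 0,"dz": 0,"fingers": 185},{"wx": 0,"wy": 0,"wz": 0,"dx": 0,"dy": 0,"dz": 0,"fingers": 195},{"wx": 0,"wy": 0,"wz": 0,"dx": 0,"dy": 0,"dz": 0,"fingers": 215},{"wx": 0,"wy": 0,"wz": 0,"dx": 0,"dy": 0,"dz": 0,"fingers": 230},{"wx": 0,"wy": 0,"wz": 0,"dx": 0,"dy": 0,"dz": 0,"fingers": 230}]'

```text
t: 6.2
tool_pos: [0.572, -0.3193, 0.002]
orientation: [2.289, 2.14, 0.001]
force: [-0.1, -0.3, -0.5]
opening: 0.0103
```

Run:
```python
from plant import robot
from h import *
st,im,K,W=snap(robot,"wrist","w5"); print(st["tool_pos"],st["orientation"],st["force"],st["opening"])
```

```text
[ 0.57196773 -0.31931162  0.00201193] [2.28907065e+00 2.14033260e+00 7.68720612e-04] [-0.10891185 -0.25212324 -0.51233687] 0.010266151257405673
```

View pics/w5.png

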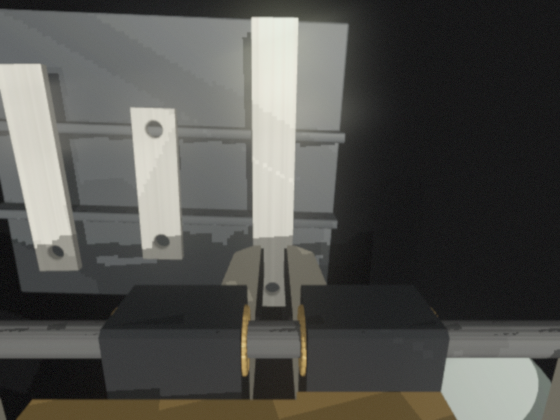

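Run:
```python
import cv2
im=cv2.imread('pics/w5.png');cv2.imwrite('pics/w5c.png',cv2.resize(im[215:315,205:345],None,fx=5.7,fy=5.7,interpolation=cv2.INTER_CUBIC))
from plant import robot
from h import *
st,im,K,W=snap(robot,"side","s5"); im=im[:,:,::-1]
print(proj(K,W,[st["tool_pos"]]),st["t"],st["opening"])
cv2.imwrite("pics/s5c.png",cv2.resize(im[150:220,240:320],None,fx=9,fy=8.5,interpolation=cv2.INTER_CUBIC))
```

```text
[[274.90119539 197.91424427]] 6.25 0.009916378106794585
```

View pics/w5c.png

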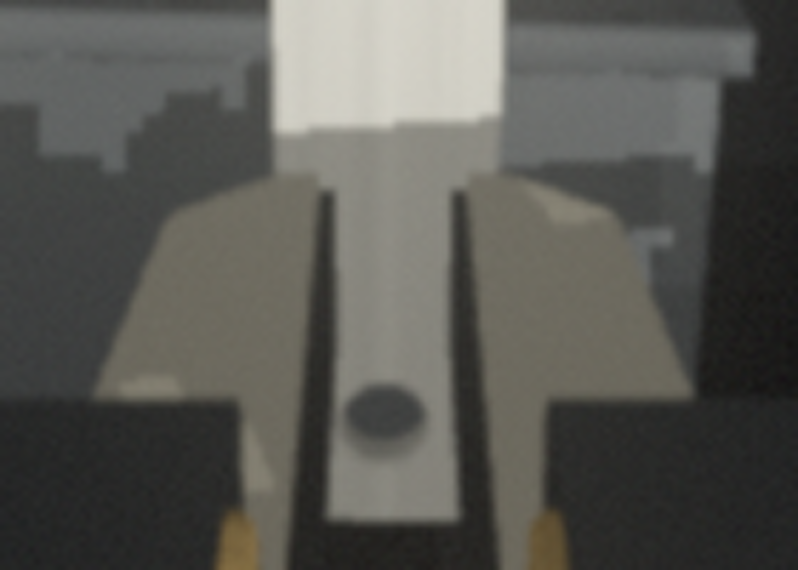

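View pics/s5c.png

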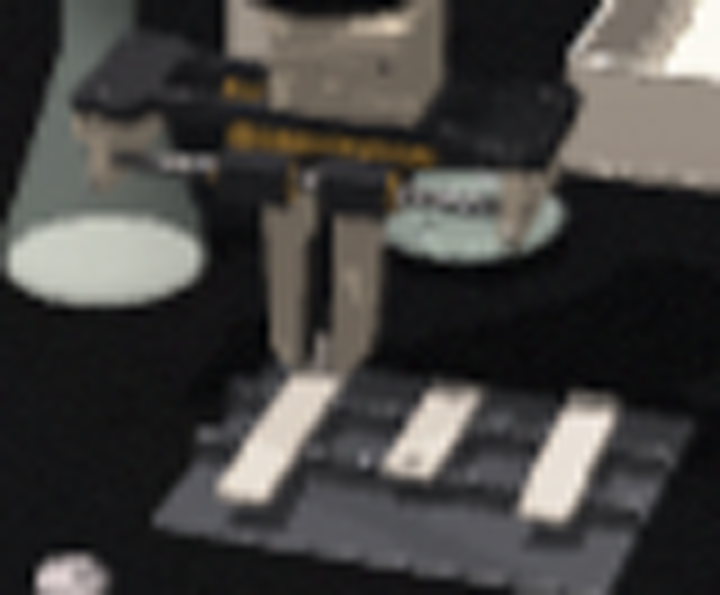

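Call:
send_rows --series '[{"wx": 0,"wy": 0,"wz": 0,"dx": 0,"dy": 0,"dz": 0.8,"fingers": 230},{"wx": 0,"wy": 0,"wz": 0,"dx": 0,"dy": 0,"dz": 0,"fingers": 145},{"wx": 0,"wy": 0,"wz": 0,"dx": 0,"dy": 0,"dz": 0,"fingers": 145},{"wx": 0,"wy": 0,"wz": 0,"dx": 0,"dy": 0,"dz": 0,"fingers": 145},{"wx": 0,"wy": 0,"wz": 0,"dx": 0,"dy": 0,"dz": 0,"fingers": 145},{"wx": 0,"wy": 0,"wz": 0,"dx": 0,"dy": 0,"dz": 0,"fingers": 145},{"wx": 0,"wy": 0,"wz": 0,"dx": 0,"dy": 0,"dz": 0,"fingers": 145}]'

```text
t: 6.88
tool_pos: [0.5722, -0.3195, 0.0114]
orientation: [2.289, 2.14, 0.001]
force: [-0.4, -0.6, 0.0]
opening: 0.0391
```

Run:
```python
from plant import robot
from h import *
st,im,K,W=snap(robot,"wrist","w6"); print(st["tool_pos"],st["orientation"],st["force"],st["opening"])
im=im[:,:,::-1]; cv2.imwrite('pics/w6c.png',cv2.resize(im[215:315,205:345],None,fx=5.7,fy=5.7,interpolation=cv2.INTER_CUBIC))
```

```text
[ 0.57215282 -0.31951383  0.01142785] [2.28866689e+00 2.13968176e+00 1.02290256e-03] [-0.36478472 -0.643975    0.00716124] 0.03909673454752811
```

View pics/w6c.png

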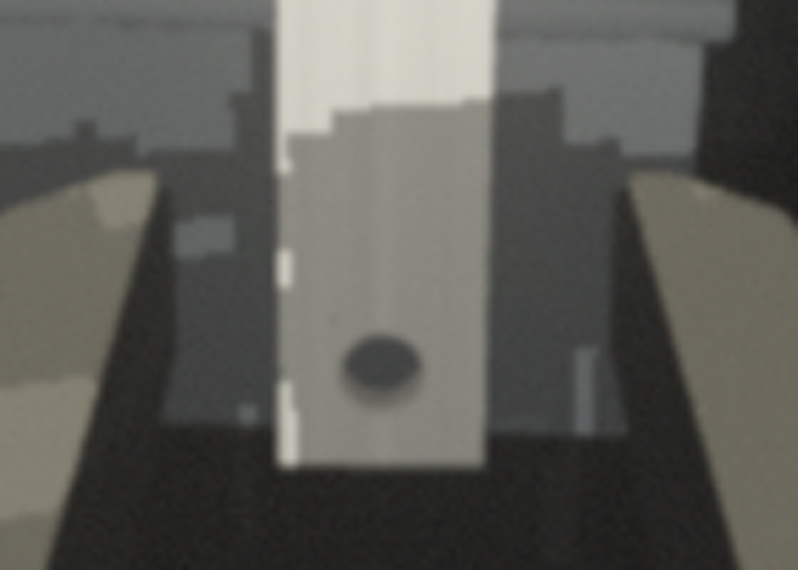

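The pad gap of 77 px at 39 mm opening puts the tips at a depth of 0.178 m, so they really are about 20 mm behind the nominal TCP. I'll descend to TCP z ≈ -0.010, which puts the tips about 10 mm above the bench.

Call:
send_rows --series '[{"wx": 0,"wy": 0,"wz": 0,"dx": 0,"dy": 0,"dz": -0.8,"fingers": 145},{"wx": 0,"wy": 0,"wz": 0,"dx": 0,"dy": 0,"dz": -0.5,"fingers": 145},{"wx": 0,"wy": 0,"wz": 0,"dx": 0,"dy": 0,"dz": -0.4,"fingers": 145},{"wx": 0,"wy": 0,"wz": 0,"dx": 0,"dy": 0,"dz": 0,"fingers": 145},{"wx": 0,"wy": 0,"wz": 0,"dx": 0,"dy": 0,"dz": 0,"fingers": 145}]'

```text
t: 7.35
tool_pos: [0.5714, -0.319, -0.0086]
orientation: [2.29, 2.141, 0.0]
force: [0.2, 0.9, -0.2]
opening: 0.0399
```

Call:
send_rows --series '[{"wx": 0,"wy": 0,"wz": 0,"dx": 0,"dy": 0,"dz": 0,"fingers": 170},{"wx": 0,"wy": 0,"wz": 0,"dx": 0,"dy": 0,"dz": 0,"fingers": 185},{"wx": 0,"wy": 0,"wz": 0,"dx": 0,"dy": 0,"dz": 0,"fingers": 195},{"wx": 0,"wy": 0,"wz": 0,"dx": 0,"dy": 0,"dz": 0,"fingers": 205},{"wx": 0,"wy": 0,"wz": 0,"dx": 0,"dy": 0,"dz": 0,"fingers": 215},{"wx": 0,"wy": 0,"wz": 0,"dx": 0,"dy": 0,"dz": 0,"fingers": 215}]'

```text
t: 7.85
tool_pos: [0.5714, -0.319, -0.0086]
orientation: [2.29, 2.141, 0.0]
force: [0.1, 0.4, 0.2]
opening: 0.0195
```

Run:
```python
from plant import robot
from h import *
st,im,K,W=snap(robot,"wrist","w7"); print(st["tool_pos"],st["orientation"],st["force"],st["opening"])
im=im[:,:,::-1]; cv2.imwrite('pics/w7c.png',cv2.resize(im[215:315,205:345],None,fx=5.7,fy=5.7,interpolation=cv2.INTER_CUBIC))
```

```text
[ 0.57140363 -0.31904273 -0.0086104 ] [2.28996233e+00 2.14097296e+00 2.90492658e-04] [0.10020426 0.4233806  0.18287057] 0.01946141202437087
```

View pics/w7c.png

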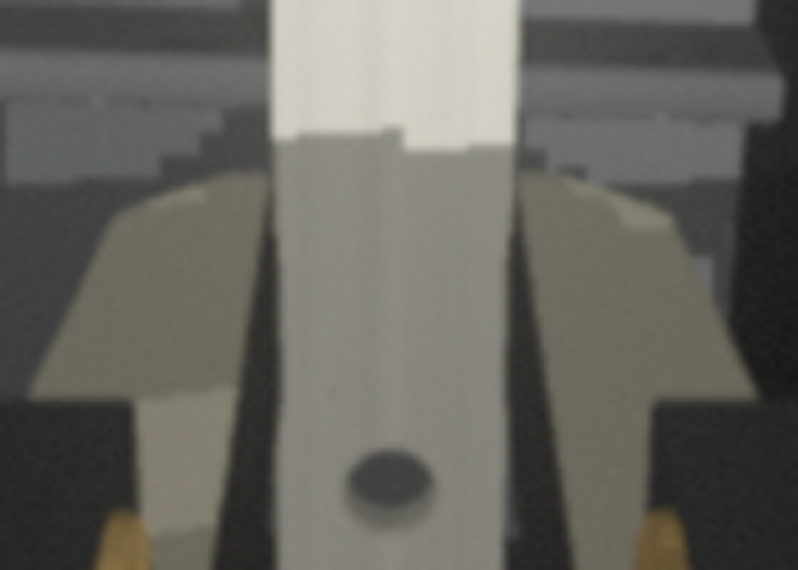

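The coupon is gripped: opening is 19.5 mm and the pads sit on both long edges. Now I'll lift.

Call:
send_rows --series '[{"wx": 0,"wy": 0,"wz": 0,"dx": 0,"dy": 0,"dz": 0,"fingers": 255},{"wx": 0,"wy": 0,"wz": 0,"dx": 0,"dy": 0,"dz": 0.5,"fingers": 255},{"wx": 0,"wy": 0,"wz": 0,"dx": 0,"dy": 0,"dz": 1.5,"fingers": 255},{"wx": 0,"wy": 0,"wz": 0,"dx": 0,"dy": 0,"dz": 3,"fingers": 255},{"wx": 0,"wy": 0,"wz": 0,"dx": 0,"dy": 0,"dz": 3,"fingers": 255},{"wx": 0,"wy": 0,"wz": 0,"dx": 0,"dy": 0,"dz": 3,"fingers": 255},{"wx": 0,"wy": 0,"wz": 0,"dx": 0,"dy": 0,"dz": 2,"fingers": 255},{"wx": 0,"wy": 0,"wz": 0,"dx": 0,"dy": 0,"dz": 0,"fingers": 255}]' --newtons 30

```text
t: 8.57
tool_pos: [0.5686, -0.3172, 0.1308]
orientation: [2.292, 2.143, -0.001]
force: [0.5, -1.0, 0.7]
opening: 0.0192
```

Run:
```python
from plant import robot
from h import *
st,im,K,W=snap(robot,"wrist","w8"); print(st["tool_pos"],st["orientation"],st["force"],st["opening"])
```

```text
[ 0.56864906 -0.31720025  0.13082636] [ 2.29222355e+00  2.14312086e+00 -8.57933319e-04] [ 0.49129693 -0.97443156  0.74140883] 0.01923872996831663
```

View pics/w8.png

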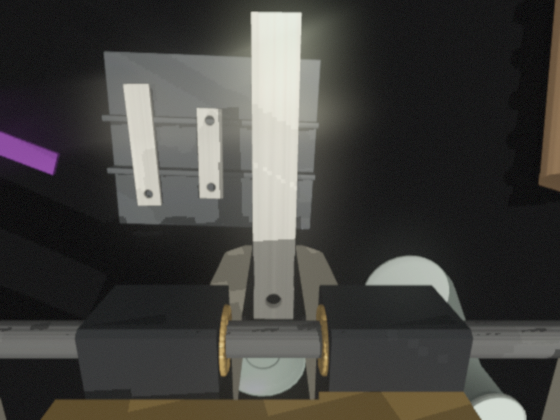

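The coupon is held level and the two other strips are undisturbed. I'll move it to a staging point off the gauge's open side, turning it about +45°.

Call:
send_rows --series '[{"wx": 0,"wy": 0,"wz": 0.06,"dx": 0.8,"dy": 2.3,"dz": 0.5,"fingers": 255},{"wx": 0,"wy": 0,"wz": 0.06,"dx": 0.8,"dy": 2.3,"dz": 0.5,"fingers": 255},{"wx": 0,"wy": 0,"wz": 0.06,"dx": 0.8,"dy": 2.3,"dz": 0,"fingers": 255},{"wx": 0,"wy": 0,"wz": 0.06,"dx": 0.8,"dy": 2.3,"dz": 0,"fingers": 255},{"wx": 0,"wy": 0,"wz": 0.06,"dx": 0.8,"dy": 2.3,"dz": 0,"fingers": 255},{"wx": 0,"wy": 0,"wz": 0.06,"dx": 0.8,"dy": 2.3,"dz": 0,"fingers": 255},{"wx": 0,"wy": 0,"wz": 0.06,"dx": 0.8,"dy": 2.3,"dz": 0,"fingers": 255},{"wx": 0,"wy": 0,"wz": 0.06,"dx": 0.8,"dy": 2.3,"dz": 0,"fingers": 255},{"wx": 0,"wy": 0,"wz": 0.06,"dx": 0.8,"dy": 2.3,"dz": 0,"fingers": 255},{"wx": 0,"wy": 0,"wz": 0.06,"dx": 0.8,"dy": 2.3,"dz": 0,"fingers": 255},{"wx": 0,"wy": 0,"wz": 0.06,"dx": 0.8,"dy": 2.3,"dz": 0,"fingers": 255},{"wx": 0,"wy": 0,"wz": 0.06,"dx": 0.8,"dy": 2.3,"dz": 0,"fingers": 255},{"wx": 0,"wy": 0,"wz": 0.06,"dx": 0.8,"dy": 2.0,"dz": 0,"fingers": 255},{"wx": 0,"wy": 0,"wz": 0,"dx": 0,"dy": 0,"dz": 0,"fingers": 255},{"wx": 0,"wy": 0,"wz": 0,"dx": 0,"dy": 0,"dz": 0,"fingers": 255}]'

```text
t: 9.87
tool_pos: [0.6638, -0.0056, 0.1219]
orientation: [-1.25, -2.863, 0.014]
force: [0.1, -0.7, -1.6]
opening: 0.019
```

Run:
```python
from plant import robot
from h import *
st,im,K,W=snap(robot,"wrist","w9"); print(st["tool_pos"],st["orientation"],st["force"],st["opening"],st["q"].round(3))
print(np.degrees(2*np.arctan2(st["orientation"][1],st["orientation"][0])), R.from_rotvec(st["orientation"]).as_matrix()[:,2])
```

```text
[ 0.6638338  -0.00562283  0.12188465] [-1.24971259 -2.86333227  0.01395139] [ 0.09323094 -0.68336063 -1.56147757] 0.01904060948500797 [-0.084  0.364  1.355 -0.003  1.442 -0.831]
-227.15810299855315 [-0.01950858 -0.00122933 -0.99980893]
```

View pics/w9.png

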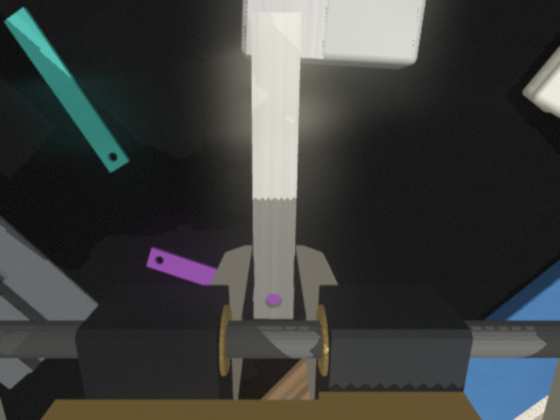

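Call:
send_rows --series '[{"wx": 0.001,"wy": -0.019,"wz": -0.03,"dx": 0,"dy": 0,"dz": 2,"fingers": 255},{"wx": 0,"wy": 0,"wz": 0,"dx": -0.8,"dy": 1.0,"dz": 1,"fingers": 255},{"wx": 0,"wy": 0,"wz": 0,"dx": -0.8,"dy": 1.0,"dz": 0,"fingers": 255},{"wx": 0,"wy": 0,"wz": 0,"dx": -0.7,"dy": 1.0,"dz": 0,"fingers": 255},{"wx": 0,"wy": 0,"wz": 0,"dx": 0,"dy": 0,"dz": 0,"fingers": 255},{"wx": 0,"wy": 0,"wz": 0,"dx": 0,"dy": 0,"dz": 0,"fingers": 255}]'

```text
t: 10.42
tool_pos: [0.6346, 0.0232, 0.1485]
orientation: [-1.308, -2.849, 0.004]
force: [0.5, -1.8, -1.1]
opening: 0.0194
```

```bash
cat >> h.py <<'E'
def pose(st):
    M=R.from_rotvec(st["orientation"]).as_matrix()
    print("pos",st["tool_pos"].round(4),"yaw",np.degrees(np.arctan2(M[1,0],M[0,0])).round(2),"fix wx,wy",(M[1,2]*-1).round(4),(M[0,2]).round(4),"F",st["force"].round(1),"tau",st["wrist_torque"].round(3),"op",round(st["opening"],4),"t",st["t"])
E
python3 - <<'E'
from plant import robot
from h import *
st,im,K,W=snap(robot,"wrist","w10"); pose(st)
E
```

```text
pos [0.6346 0.0232 0.1485] yaw 130.68 fix wx,wy -0.0003 -0.0074 F [ 0.5 -1.8 -1.1] tau [-0.077  0.064  0.063] op 0.0194 t 10.4167
```

View pics/w10.png

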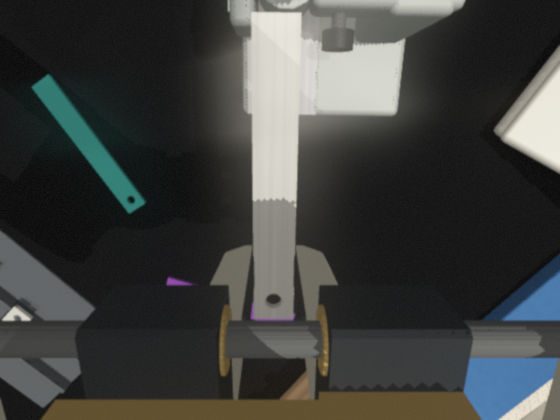

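Run:
```python
import cv2
im=cv2.imread('pics/w10.png');cv2.imwrite('pics/w10c.png',cv2.resize(im[0:130,215:425],None,fx=3.8,fy=3.8,interpolation=cv2.INTER_CUBIC))
```

```text
(no output)
```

View pics/w10c.png

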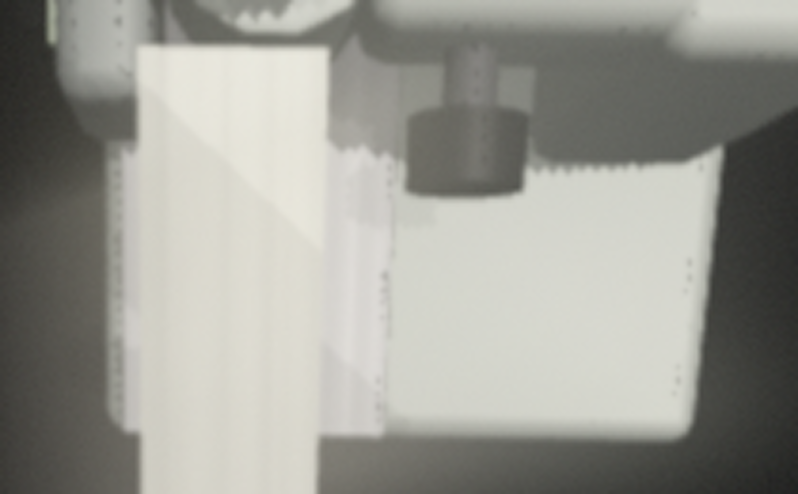

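Run:
```python
from h import *
d=np.load("pics/w10.npz");K,W=d["K"],d["W"]
f=lambda a:np.array(a)/3.8+[215,0]
P=unproj(K,W,f([[122,160],[124,425],[393,180],[385,430],[128,433],[380,435]]),.040)
print(P.round(4))
for a,b in((1,0),(3,2),(4,5)): v=P[b]-P[a];print(np.degrees(np.arctan2(v[1],v[0])))
Q=unproj(K,W,f([[405,190],[525,190]]),.115);print("lockknob",Q.round(4))
th=np.radians(130.7);gy=np.array([np.cos(th),np.sin(th)]);gx=np.array([gy[1],-gy[0]])
G=np.array([.5461,.1339])
for n,X in(("table",P),("lk",Q)):
  print(n,np.c_[(X[:,:2]-G)@gx,(X[:,:2]-G)@gy].round(4))
c=unproj(K,W,f([[138,45],[328,45],[140,480],[318,480]]),.1485+.0266+.004);print(c.round(4));c=c[:,:2];v=(c[0]+c[1]-c[2]-c[3]);print("coupon yaw",np.degrees(np.arctan2(v[1],v[0])),np.c_[(c-G)@gx,(c-G)@gy].round(4))
```

```text
[[0.5392 0.1046 0.04  ]
 [0.5726 0.0647 0.04  ]
 [0.5836 0.1376 0.04  ]
 [0.6156 0.1003 0.04  ]
 [0.5743 0.064  0.04  ]
 [0.6155 0.0988 0.04  ]]
129.90928894846033
130.62669854828403
40.17956807128939
lockknob [[0.5867 0.1239 0.115 ]
 [0.6006 0.1358 0.115 ]]
table [[-0.0243 -0.0177]
 [-0.025  -0.0698]
 [ 0.0308 -0.0216]
 [ 0.0308 -0.0709]
 [-0.0242 -0.0714]
 [ 0.0297 -0.0719]]
lk [[ 0.0243 -0.0341]
 [ 0.0426 -0.0341]]
[[0.5558 0.104  0.1791]
 [0.571  0.117  0.1791]
 [0.5845 0.0696 0.1791]
 [0.6    0.0829 0.1791]]
coupon yaw 130.15367234279333 [[-0.0122 -0.029 ]
 [ 0.0079 -0.029 ]
 [-0.0128 -0.0738]
 [ 0.0076 -0.0738]]
```

Call:
send_rows --series '[{"wx": 0,"wy": -0.007,"wz": 0,"dx": 1.0,"dy": -0.8,"dz": 0,"fingers": 255},{"wx": 0,"wy": 0,"wz": 0,"dx": 1.0,"dy": -0.8,"dz": 0,"fingers": 255},{"wx": 0,"wy": 0,"wz": 0,"dx": 0,"dy": 0,"dz": -2.5,"fingers": 255},{"wx": 0,"wy": 0,"wz": 0,"dx": 0,"dy": 0,"dz": -2.5,"fingers": 255},{"wx": 0,"wy": 0,"wz": 0,"dx": 0,"dy": 0,"dz": -2.5,"fingers": 255},{"wx": 0,"wy": 0,"wz": 0,"dx": 0,"dy": 0,"dz": -1.5,"fingers": 255},{"wx": 0,"wy": 0,"wz": 0,"dx": 0,"dy": 0,"dz": 0,"fingers": 255},{"wx": 0,"wy": 0,"wz": 0,"dx": 0,"dy": 0,"dz": 0,"fingers": 255}]'

```text
t: 11.13
tool_pos: [0.6607, -0.0002, 0.0541]
orientation: [1.31, 2.849, 0.001]
force: [-1.7, 0.1, -0.0]
opening: 0.0191
```

Run:
```python
from plant import robot
from h import *
st,im,K,W=snap(robot,"wrist","w11"); pose(st)
im=im[:,:,::-1]
cv2.imwrite('pics/w11c.png',cv2.resize(im[0:260,180:400],None,fx=2.8,fy=2.3,interpolation=cv2.INTER_CUBIC))
```

```text
pos [ 6.607e-01 -2.000e-04  5.410e-02] yaw 130.61 fix wx,wy 0.002 0.0052 F [-1.7  0.1 -0. ] tau [-0.088 -0.03  -0.003] op 0.0191 t 11.1333
```

View pics/w11c.png

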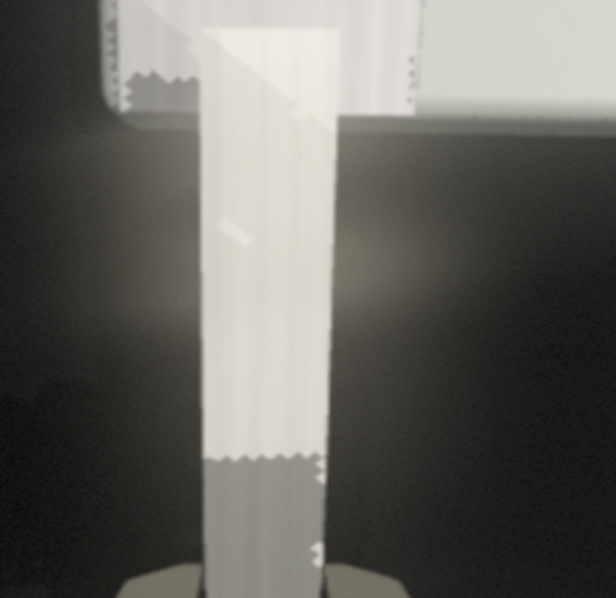

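```bash
cat > m.py <<'E'
from h import *
th=np.radians(130.25);gy=np.array([np.cos(th),np.sin(th)]);gx=np.array([gy[1],-gy[0]]);G=np.array([.5484,.1359])
def tog(X): return np.c_[(X[:,:2]-G)@gx,(X[:,:2]-G)@gy].round(4)
E
python3 - <<'E'
from m import *
d=np.load("pics/w11.npz");K,W=d["K"],d["W"]
f=lambda a:np.array(a)/[2.8,2.3]+[180,0]
T=unproj(K,W,f([[121,5],[121,105],[421,5],[414,112],[130,112],[410,116]]),.040);print("table",tog(T))
c=unproj(K,W,f([[202,30],[338,30],[205,560],[322,560]]),.0541+.0306);print("coupon",tog(c))
v=(c[0]+c[1]-c[2]-c[3]);print("coupon yaw",np.degrees(np.arctan2(v[1],v[0])))
print("tcp",tog(np.array([[.6607,-.0002]])))
E
```

```text
table [[-0.0268 -0.0496]
 [-0.0275 -0.0699]
 [ 0.0276 -0.0493]
 [ 0.0274 -0.0711]
 [-0.0259 -0.0714]
 [ 0.0267 -0.0719]]
coupon [[-0.0098 -0.0642]
 [ 0.0095 -0.0641]
 [-0.0105 -0.163 ]
 [ 0.0095 -0.163 ]]
coupon yaw 130.03579276168554
tcp [[-0.0022 -0.1764]]
```

Call:
send_rows --series '[{"wx": 0.002,"wy": 0.005,"wz": -0.003,"dx": 0,"dy": 0,"dz": -1.5,"fingers": 255},{"wx": 0,"wy": 0,"wz": 0,"dx": 0,"dy": 0,"dz": -1.2,"fingers": 255},{"wx": 0,"wy": 0,"wz": 0,"dx": 0,"dy": 0,"dz": -0.3,"fingers": 255},{"wx": 0,"wy": 0,"wz": 0,"dx": 0,"dy": 0,"dz": 0,"fingers": 255},{"wx": 0,"wy": 0,"wz": 0,"dx": 0,"dy": 0,"dz": 0,"fingers": 255}]'

```text
t: 11.6
tool_pos: [0.6639, -0.0012, 0.0251]
orientation: [1.316, 2.847, 0.003]
force: [-0.5, 0.4, -0.3]
opening: 0.0194
```

Run:
```python
from plant import robot
from h import *
pose(robot.read_state())
st,im,K,W=snap(robot,"side","s12"); im=im[:,:,::-1]
print(proj(K,W,[[.5484,.1359,.04]]))
cv2.imwrite("pics/s12c.png",cv2.resize(im[190:300,180:310],None,fx=6,fy=5.4,interpolation=cv2.INTER_CUBIC))
```

```text
pos [ 0.6639 -0.0012  0.0251] yaw 130.39 fix wx,wy 0.0004 0.0055 F [-0.5  0.4 -0.3] tau [-0.017 -0.004  0.014] op 0.0194 t 11.6
[[247.89492316 267.70663872]]
```

View pics/s12c.png

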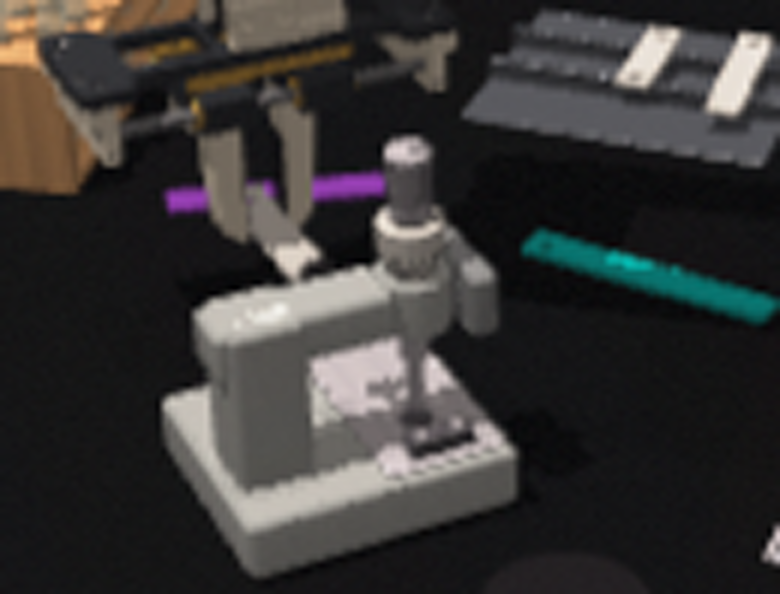

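Call:
send_rows --series '[{"wx": 0,"wy": 0.005,"wz": 0,"dx": -0.13,"dy": -0.1,"dz": -0.5,"fingers": 255},{"wx": 0,"wy": 0,"wz": 0,"dx": 0,"dy": 0,"dz": -0.3,"fingers": 255},{"wx": 0,"wy": 0,"wz": 0,"dx": 0,"dy": 0,"dz": 0,"fingers": 255},{"wx": 0,"wy": 0,"wz": 0,"dx": 0,"dy": 0,"dz": 0,"fingers": 255}]'

```text
t: 11.98
tool_pos: [0.6637, -0.0021, 0.0184]
orientation: [1.316, 2.849, 0.001]
force: [-0.2, -0.7, -0.7]
opening: 0.0188
```

Run:
```python
from plant import robot
from m import *
st=robot.read_state();pose(st);print(tog(st["tool_pos"][None]))
```

```text
pos [ 0.6637 -0.0021  0.0184] yaw 130.42 fix wx,wy 0.0007 0.0029 F [-0.2 -0.7 -0.7] tau [-0.01   0.008 -0.044] op 0.0188 t 11.9833
[[-0.0012 -0.1798]]
```

Call:
send_rows --series '[{"wx": 0,"wy": 0.003,"wz": 0,"dx": -0.07,"dy": -0.06,"dz": -0.3,"fingers": 255},{"wx": 0,"wy": 0,"wz": 0,"dx": 0,"dy": 0,"dz": -0.1,"fingers": 255},{"wx": 0,"wy": 0,"wz": 0,"dx": 0,"dy": 0,"dz": 0,"fingers": 255}]'

```text
t: 12.23
tool_pos: [0.6633, -0.0027, 0.0145]
orientation: [1.317, 2.852, -0.001]
force: [0.0, -0.1, -0.8]
opening: 0.019
```

Run:
```python
from plant import robot
from m import *
st=robot.read_state();pose(st);print(tog(st["tool_pos"][None]))
st,im,K,W=snap(robot,"wrist","w13"); im=im[:,:,::-1]
cv2.imwrite('pics/w13c.png',cv2.resize(im[0:260,180:400],None,fx=2.8,fy=2.3,interpolation=cv2.INTER_CUBIC))
```

```text
pos [ 0.6633 -0.0027  0.0145] yaw 130.43 fix wx,wy 0.0007 0.0004 F [ 0.  -0.1 -0.8] tau [-0.085 -0.034  0.022] op 0.019 t 12.2333
[[-0.0019 -0.18  ]]
```

View pics/w13c.png

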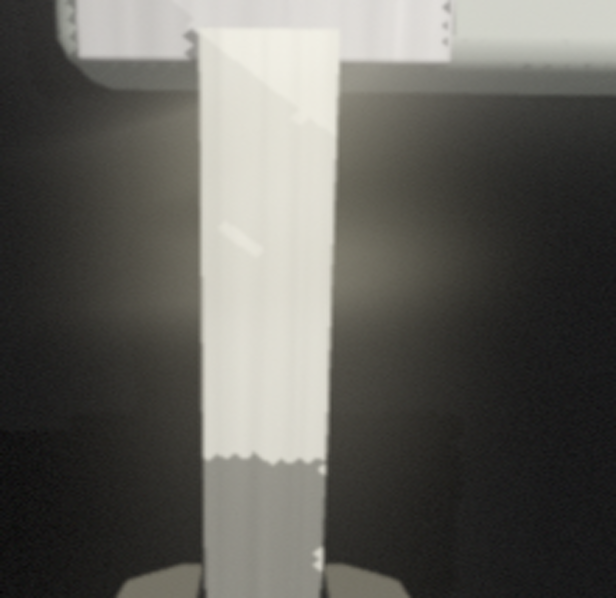

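Call:
send_rows --series '[{"wx": 0,"wy": 0,"wz": 0,"dx": 0,"dy": 0,"dz": -0.1,"fingers": 255},{"wx": 0,"wy": 0,"wz": 0,"dx": 0,"dy": 0,"dz": 0,"fingers": 255}]'

```text
t: 12.45
tool_pos: [0.6633, -0.0027, 0.0135]
orientation: [1.317, 2.852, -0.001]
force: [-0.6, -0.0, -0.4]
opening: 0.0191
```

Run:
```python
from plant import robot
from m import *
st=robot.read_state();pose(st);print(tog(st["tool_pos"][None]))
```

```text
pos [ 0.6633 -0.0027  0.0135] yaw 130.43 fix wx,wy 0.0007 0.0005 F [-0.6 -0.  -0.4] tau [-0.004  0.039 -0.029] op 0.0191 t 12.45
[[-0.0019 -0.18  ]]
```

Call:
send_rows --series '[{"wx": 0,"wy": 0,"wz": 0,"dx": -0.65,"dy": 0.76,"dz": 0,"fingers": 255},{"wx": 0,"wy": 0,"wz": 0,"dx": -0.65,"dy": 0.76,"dz": 0,"fingers": 255},{"wx": 0,"wy": 0,"wz": 0,"dx": -0.65,"dy": 0.76,"dz": 0,"fingers": 255},{"wx": 0,"wy": 0,"wz": 0,"dx": -0.65,"dy": 0.76,"dz": 0,"fingers": 255},{"wx": 0,"wy": 0,"wz": 0,"dx": 0,"dy": 0,"dz": 0,"fingers": 255},{"wx": 0,"wy": 0,"wz": 0,"dx": 0,"dy": 0,"dz": 0,"fingers": 255}]'

```text
t: 12.95
tool_pos: [0.6337, 0.0318, 0.0136]
orientation: [1.316, 2.852, -0.001]
force: [-0.6, -0.7, -0.6]
opening: 0.0189
```

Run:
```python
from plant import robot
from m import *
st,im,K,W=snap(robot,"wrist","w14"); im=im[:,:,::-1]
pose(st);print(tog(st["tool_pos"][None]))
cv2.imwrite('pics/w14c.png',cv2.resize(im[0:260,180:400],None,fx=2.8,fy=2.3,interpolation=cv2.INTER_CUBIC))
```

```text
pos [0.6337 0.0318 0.0136] yaw 130.47 fix wx,wy 0.0004 0.0001 F [-0.6 -0.7 -0.6] tau [-0.06  -0.076 -0.017] op 0.0189 t 12.95
[[-0.0022 -0.1345]]
```

View pics/w14c.png

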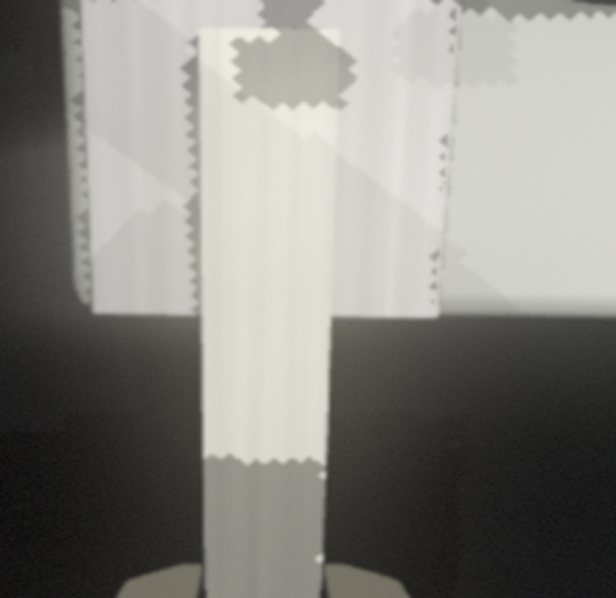

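Run:
```python
from m import *
d=np.load("pics/w14.npz");K,W=d["K"],d["W"]
f=lambda a:np.array(a)/[2.8,2.3]+[180,0]
print("table",tog(unproj(K,W,f([[83,5],[92,312],[457,5],[437,315],[100,314],[430,317]]),.040)))
print("coupon",tog(unproj(K,W,f([[202,29],[338,29],[203,430],[327,430]]),.044)))
```

```text
table [[-0.027  -0.0175]
 [-0.0281 -0.071 ]
 [ 0.0274 -0.0173]
 [ 0.0273 -0.0714]
 [-0.0268 -0.0713]
 [ 0.0262 -0.0718]]
coupon [[-0.0095 -0.0221]
 [ 0.0099 -0.0221]
 [-0.0104 -0.0936]
 [ 0.0099 -0.0936]]
```

Call:
send_rows --series '[{"wx": 0,"wy": 0,"wz": 0,"dx": -0.58,"dy": 0.69,"dz": 0,"fingers": 255},{"wx": 0,"wy": 0,"wz": 0,"dx": -0.58,"dy": 0.69,"dz": 0,"fingers": 255},{"wx": 0,"wy": 0,"wz": 0,"dx": -0.58,"dy": 0.69,"dz": 0,"fingers": 255},{"wx": 0,"wy": 0,"wz": 0,"dx": 0,"dy": 0,"dz": 0,"fingers": 255},{"wx": 0,"wy": 0,"wz": 0,"dx": 0,"dy": 0,"dz": 0,"fingers": 255}]'

```text
t: 13.42
tool_pos: [0.6148, 0.0545, 0.0138]
orientation: [1.316, 2.852, -0.0]
force: [-1.0, 0.1, -0.2]
opening: 0.0192
```

Run:
```python
from plant import robot
from m import *
st=robot.read_state();pose(st);print(tog(st["tool_pos"][None]), st["force"][:2]@gy)
st,im,K,W=snap(robot,"side","s15"); im=im[:,:,::-1]
cv2.imwrite("pics/s15c.png",cv2.resize(im[220:290,210:290],None,fx=9,fy=8.5,interpolation=cv2.INTER_CUBIC))
```

```text
pos [0.6148 0.0545 0.0138] yaw 130.44 fix wx,wy 0.0003 0.0006 F [-1.   0.1 -0.2] tau [-0.015 -0.005  0.051] op 0.0192 t 13.4167
[[-0.0019 -0.1051]] 0.7555933520160768
```

View pics/s15c.png

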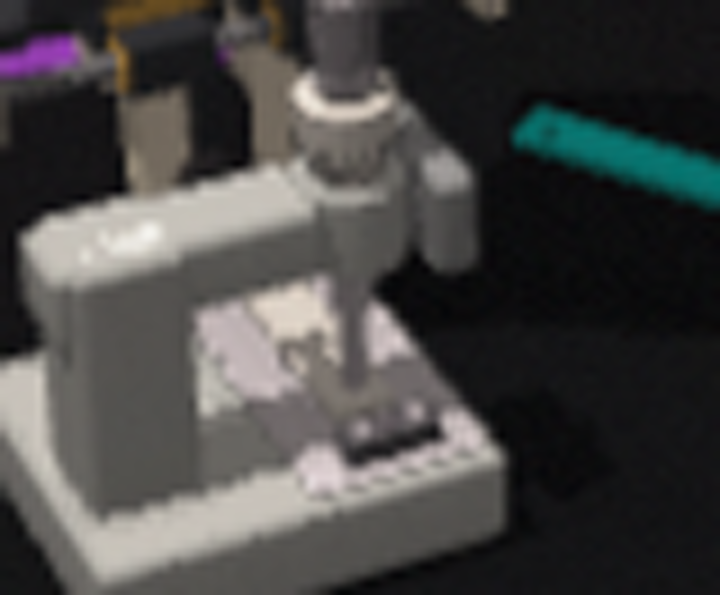

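Call:
send_rows --series '[{"wx": 0,"wy": 0,"wz": 0,"dx": -0.2,"dy": 0.23,"dz": 0,"fingers": 255},{"wx": 0,"wy": 0,"wz": 0,"dx": -0.2,"dy": 0.23,"dz": 0,"fingers": 255},{"wx": 0,"wy": 0,"wz": 0,"dx": 0,"dy": 0,"dz": 0,"fingers": 255},{"wx": 0,"wy": 0,"wz": 0,"dx": 0,"dy": 0,"dz": 0,"fingers": 255}]' --newtons 8

```text
t: 13.8
tool_pos: [0.6109, 0.059, 0.0138]
orientation: [1.317, 2.851, 0.0]
force: [-0.8, -0.7, 0.1]
opening: 0.0199
```

```bash
cat > p.py <<'E'
from plant import robot
from m import *
st=robot.read_state();pose(st);print("g",tog(st["tool_pos"][None]), "Fgx,Fgy",st["force"][:2]@gx,st["force"][:2]@gy)
E
python3 p.py
```

```text
pos [0.6109 0.059  0.0138] yaw 130.41 fix wx,wy 0.0003 0.0008 F [-0.8 -0.7  0.1] tau [-0.05   0.039 -0.005] op 0.0199 t 13.8
g [[-0.002 -0.099]] Fgx,Fgy -1.098106921018856 -0.01670063528415417
```

Call:
send_rows --series '[{"wx": 0,"wy": 0,"wz": 0,"dx": -0.065,"dy": 0.076,"dz": 0,"fingers": 255},{"wx": 0,"wy": 0,"wz": 0,"dx": -0.065,"dy": 0.076,"dz": 0,"fingers": 255},{"wx": 0,"wy": 0,"wz": 0,"dx": -0.065,"dy": 0.076,"dz": 0,"fingers": 255},{"wx": 0,"wy": 0,"wz": 0,"dx": 0,"dy": 0,"dz": 0,"fingers": 255}]'

```text
t: 14.13
tool_pos: [0.609, 0.0611, 0.0138]
orientation: [1.318, 2.851, 0.0]
force: [-0.0, -0.4, -0.1]
opening: 0.0199
```

```bash
python3 p.py
```

```text
pos [0.609  0.0611 0.0138] yaw 130.37 fix wx,wy 0.0004 0.0009 F [-0.  -0.4 -0.1] tau [-0.03  -0.016  0.038] op 0.0199 t 14.1333
g [[-0.0021 -0.0963]] Fgx,Fgy -0.29406768284652074 -0.29444166213615663
```

Call:
send_rows --series '[{"wx": 0,"wy": 0,"wz": 0,"dx": -0.05,"dy": 0.06,"dz": 0,"fingers": 255},{"wx": 0,"wy": 0,"wz": 0,"dx": -0.05,"dy": 0.06,"dz": 0,"fingers": 255},{"wx": 0,"wy": 0,"wz": 0,"dx": 0,"dy": 0,"dz": 0,"fingers": 255}]'

```text
t: 14.38
tool_pos: [0.6079, 0.0622, 0.0138]
orientation: [1.318, 2.851, -0.0]
force: [-0.1, -1.0, -0.4]
opening: 0.0195
```

```bash
python3 p.py
```

```text
pos [0.6079 0.0622 0.0138] yaw 130.37 fix wx,wy 0.0005 0.0009 F [-0.1 -1.  -0.4] tau [-0.056  0.008 -0.037] op 0.0195 t 14.3833
g [[-0.0022 -0.0947]] Fgx,Fgy -0.7091437390071529 -0.6780493443236114
```

Call:
send_rows --series '[{"wx": 0,"wy": 0,"wz": 0,"dx": -0.05,"dy": 0.06,"dz": 0,"fingers": 255},{"wx": 0,"wy": 0,"wz": 0,"dx": 0,"dy": 0,"dz": 0,"fingers": 255}]'

```text
t: 14.55
tool_pos: [0.6074, 0.063, 0.0138]
orientation: [1.318, 2.851, 0.0]
force: [-0.4, 0.1, 0.0]
opening: 0.0199
```

```bash
python3 p.py
```

```text
pos [0.6074 0.063  0.0138] yaw 130.37 fix wx,wy 0.0004 0.0009 F [-0.4  0.1  0. ] tau [-0.027 -0.032 -0.052] op 0.0199 t 14.55
g [[-0.0021 -0.0938]] Fgx,Fgy -0.28552994303258517 0.34272439604003735
```

Call:
send_rows --series '[{"wx": 0,"wy": 0,"wz": 0,"dx": -0.05,"dy": 0.06,"dz": 0,"fingers": 255},{"wx": 0,"wy": 0,"wz": 0,"dx": -0.03,"dy": 0.04,"dz": 0,"fingers": 255}]'

```text
t: 14.72
tool_pos: [0.6066, 0.064, 0.0138]
orientation: [1.318, 2.85, 0.0]
force: [-0.1, -0.4, -0.7]
opening: 0.02
```

```bash
python3 p.py
```

```text
pos [0.6066 0.064  0.0138] yaw 130.36 fix wx,wy 0.0005 0.001 F [-0.1 -0.4 -0.7] tau [0.032 0.028 0.003] op 0.02 t 14.7167
g [[-0.0021 -0.0925]] Fgx,Fgy -0.36482925557663687 -0.21428853871725084
```

Call:
send_rows --series '[{"wx": 0,"wy": 0,"wz": 0,"dx": -0.05,"dy": 0.06,"dz": 0,"fingers": 255},{"wx": 0,"wy": 0,"wz": 0,"dx": -0.03,"dy": 0.04,"dz": 0,"fingers": 255}]'

```text
t: 14.88
tool_pos: [0.6065, 0.0643, 0.0142]
orientation: [1.317, 2.849, -0.001]
force: [1.5, -1.8, 0.1]
opening: 0.0202
```

```bash
python3 p.py
python3 - <<'E'
from plant import robot
from m import *
st,im,K,W=snap(robot,"side","s16"); im=im[:,:,::-1]
cv2.imwrite("pics/s16c.png",cv2.resize(im[225:285,215:285],None,fx=10,fy=10,interpolation=cv2.INTER_CUBIC))
st,im,K,W=snap(robot,"wrist","w16")
E
```

```text
pos [0.6065 0.0643 0.0142] yaw 130.36 fix wx,wy 0.0016 0.0026 F [ 1.5 -1.8  0.1] tau [-0.503 -0.288  0.032] op 0.0202 t 14.8833
g [[-0.0019 -0.0922]] Fgx,Fgy -0.02229556255097342 -2.3124407901427384
```

View pics/s16c.png

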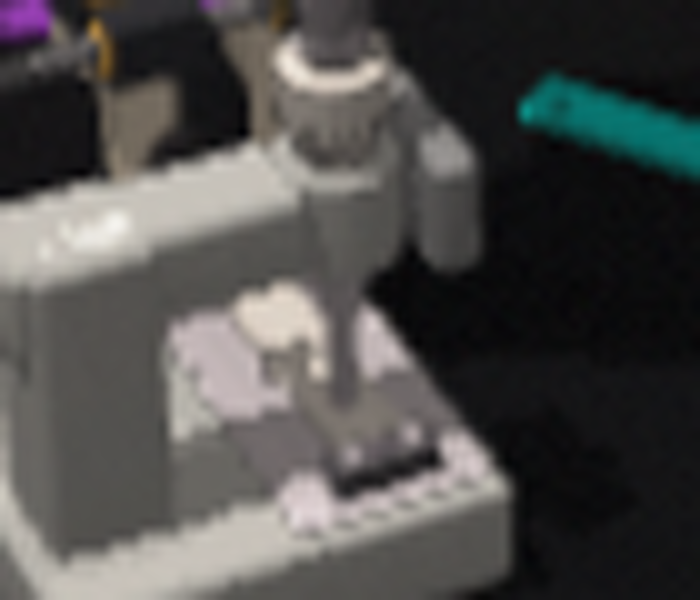

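View pics/w16.png

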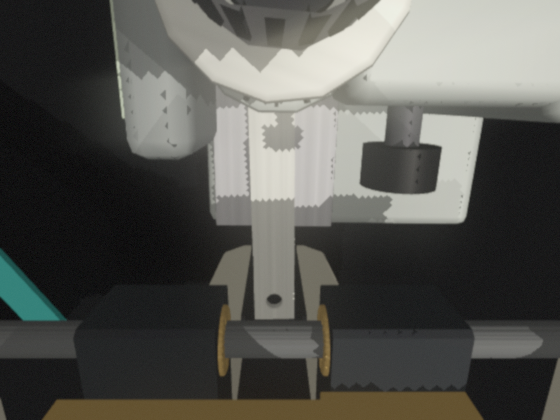

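Contact is made: Fgy is -2.3 N with a matching moment. I'll lower it the last bit and seat it to about 5 N.

Call:
send_rows --series '[{"wx": 0,"wy": 0,"wz": 0,"dx": 0,"dy": 0,"dz": -0.08,"fingers": 255},{"wx": 0,"wy": 0,"wz": 0,"dx": -0.02,"dy": 0.025,"dz": -0.02,"fingers": 255}]'

```text
t: 15.15
tool_pos: [0.6065, 0.0644, 0.0133]
orientation: [1.318, 2.848, -0.0]
force: [1.2, -3.7, -0.1]
opening: 0.02
```

```bash
python3 p.py
```

```text
pos [0.6065 0.0644 0.0133] yaw 130.35 fix wx,wy 0.0016 0.0029 F [ 1.2 -3.7 -0.1] tau [-0.499 -0.338  0.042] op 0.02 t 15.15
g [[-0.0019 -0.0922]] Fgx,Fgy -1.4881299140738289 -3.593525152034503
```

Call:
send_rows --series '[{"wx": 0,"wy": 0,"wz": 0,"dx": -0.03,"dy": 0.04,"dz": -0.06,"fingers": 255},{"wx": 0,"wy": 0,"wz": 0,"dx": -0.02,"dy": 0.02,"dz": 0,"fingers": 255}]'

```text
t: 15.32
tool_pos: [0.6067, 0.0644, 0.0131]
orientation: [1.317, 2.847, -0.0]
force: [2.6, -3.2, 0.9]
opening: 0.0197
```

```bash
python3 p.py
```

```text
pos [0.6067 0.0644 0.0131] yaw 130.34 fix wx,wy 0.0023 0.0043 F [ 2.6 -3.2  0.9] tau [-0.523 -0.316  0.04 ] op 0.0197 t 15.3167
g [[-0.0017 -0.0922]] Fgx,Fgy -0.12382367838013753 -4.123294439889029
```

Call:
send_rows --series '[{"wx": 0,"wy": 0,"wz": 0,"dx": 0,"dy": 0,"dz": 0,"fingers": 195},{"wx": 0,"wy": 0,"wz": 0,"dx": 0,"dy": 0,"dz": 0,"fingers": 185},{"wx": 0,"wy": 0,"wz": 0,"dx": 0,"dy": 0,"dz": 0,"fingers": 165},{"wx": 0,"wy": 0,"wz": 0,"dx": 0,"dy": 0,"dz": 0,"fingers": 165}]'

```text
t: 15.65
tool_pos: [0.6052, 0.0659, 0.0124]
orientation: [1.319, 2.85, 0.001]
force: [-0.8, 0.7, 0.5]
opening: 0.0322
```

```bash
python3 p.py
python3 - <<'E'
from plant import robot
from m import *
st,im,K,W=snap(robot,"wrist","w17"); im=im[:,:,::-1]
cv2.imwrite("pics/w17c.png",cv2.resize(im[90:330,190:360],None,fx=4,fy=2.5,interpolation=cv2.INTER_CUBIC))
E
```

```text
pos [0.6052 0.0659 0.0124] yaw 130.34 fix wx,wy 0.0003 0.0015 F [-0.8  0.7  0.5] tau [-0.009 -0.016  0.017] op 0.0322 t 15.65
g [[-0.0019 -0.0901]] Fgx,Fgy -0.16979350925962886 1.0401520517683092
```

View pics/w17c.png

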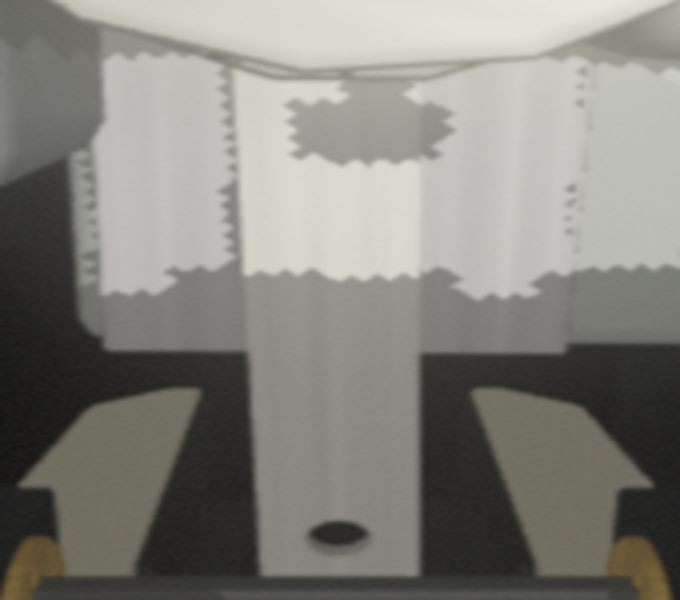

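```bash
cat > c.py <<'E'
import sys
from m import *
# edge fit of coupon long edges in a wrist picture at z=.044, table front
def fit(f,rows,xl,xr,zc=.044):
    d=np.load(f"pics/{f}.npz");K,W=d["K"],d["W"];im=cv2.imread(f"pics/{f}.png").astype(int)
    im=cv2.GaussianBlur(im.astype(np.float32),(1,5),0).sum(2)
    L=[];Rr=[]
    for r in rows:
        g=np.diff(im[r]); L.append((xl+np.argmax(np.abs(g[xl:xl+18]))+.5,r)); Rr.append((xr+np.argmax(np.abs(g[xr:xr+18]))+.5,r))
    out=[]
    for e in(L,Rr):
        p=unproj(K,W,e,zc)[:,:2]; vx,vy,x0,y0=cv2.fitLine(p.astype(np.float32),cv2.DIST_HUBER,0,.01,.01).ravel()
        a=np.degrees(np.arctan2(vy,vx))%180; q=tog(p); out.append(a); print(f,"yaw",a.round(2),"x range",q[0],q[-1])
    return out
E
python3 - <<'E'
from c import *
fit("w17",range(236,310,3),245,288)
fit("w16",range(226,244,2),243,285)
E
```

```text
w17 yaw 131.36 x range [-0.0108 -0.0726] [-0.0099 -0.1113]
w17 yaw 131.24 x range [ 0.0095 -0.0726] [ 0.0102 -0.1113]
w16 yaw 129.26 x range [-0.0108 -0.0702] [-0.0109 -0.0784]
w16 yaw 133.05 x range [ 0.0091 -0.0702] [ 0.0097 -0.0784]
```

Run:
```python
from c import *
fit("w17",range(150,200,3),207,325,.04)
fit("w14",range(30,120,3),203,330,.04)
fit("w14",range(20,130,3),245,290,.044)
fit("w17",range(120,200,3),243,285,.044)
d=np.load("pics/w17.npz");im=cv2.imread("pics/w17.png").astype(np.float32).sum(2)
im=cv2.GaussianBlur(im,(5,1),0)
F=[(c,222+np.argmax(np.abs(np.diff(im[222:240,c])))+.5) for c in list(range(218,248,3))+list(range(298,330,3))]
p=unproj(d["K"],d["W"],F,.04);v=np.polyfit(p[:,0],p[:,1],1);print("front edge yaw+90",np.degrees(np.arctan(v[0]))+90,tog(p[[0,-1]]))
```

```text
w17 yaw 123.69 x range [-0.0279 -0.0327] [-0.0309 -0.0551]
w17 yaw 129.62 x range [ 0.0276 -0.0327] [ 0.0273 -0.0551]
w14 yaw 129.18 x range [-0.03   -0.0278] [-0.031  -0.0628]
w14 yaw 128.42 x range [ 0.0273 -0.0276] [ 0.0257 -0.0627]
w14 yaw 130.12 x range [-0.0102 -0.0248] [-0.0104 -0.0673]
w14 yaw 128.76 x range [ 0.0107 -0.0248] [ 0.01   -0.0672]
w17 yaw 131.28 x range [-0.0116 -0.0194] [-0.0109 -0.0541]
w17 yaw 127.93 x range [ 0.0116 -0.0194] [ 0.0092 -0.0541]
front edge yaw+90 129.76775993480922 [[-0.0271 -0.0708]
 [ 0.0259 -0.0718]]
```

The coupon is released flat, but its long edges read yaw ~131.3° against ~130° for the gauge, so the release turned it about 1°. I'll square it by pushing gently on the hole end with the shut fingers' flat face.

Call:
send_rows --series '[{"wx": 0,"wy": 0,"wz": -0.003,"dx": 0,"dy": 0,"dz": 1.5,"fingers": 165},{"wx": 0,"wy": 0,"wz": 0,"dx": 0,"dy": 0,"dz": 1.5,"fingers": 165},{"wx": 0,"wy": 0,"wz": 0,"dx": 0,"dy": 0,"dz": 0.5,"fingers": 165},{"wx": 0,"wy": 0,"wz": 0,"dx": 1.1,"dy": -1.3,"dz": 0,"fingers": 255},{"wx": 0,"wy": 0,"wz": 0,"dx": 1.1,"dy": -1.3,"dz": 0,"fingers": 255},{"wx": 0,"wy": 0,"wz": 0,"dx": 1.0,"dy": -1.2,"dz": 0,"fingers": 255},{"wx": 0,"wy": 0,"wz": 0,"dx": 0,"dy": 0,"dz": 0,"fingers": 255},{"wx": 0,"wy": 0,"wz": 0,"dx": 0,"dy": 0,"dz": 0,"fingers": 255}]' --newtons 20

```text
t: 16.37
tool_pos: [0.6359, 0.0287, 0.0467]
orientation: [-1.319, -2.848, -0.0]
force: [0.2, 0.3, 0.8]
opening: 0.0041
```

```bash
python3 p.py
python3 - <<'E'
from plant import robot
from m import *
st,im,K,W=snap(robot,"wrist","w18")
E
```

```text
pos [0.6359 0.0287 0.0467] yaw 130.3 fix wx,wy -0.0012 -0.0023 F [0.2 0.3 0.8] tau [-0.059 -0.024  0.008] op 0.0041 t 16.3667
g [[-0.0025 -0.1384]] Fgx,Fgy 0.32983701604331844 0.15683889758615469
```

View pics/w18.png

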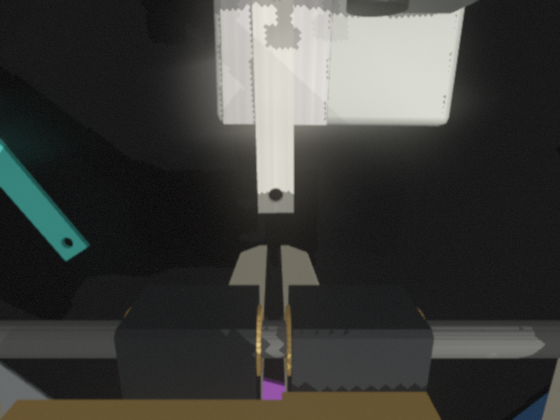

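Run:
```python
from c import *
fit("w18",range(132,190,2),248,286,.044)
d=np.load("pics/w18.npz");im=cv2.imread("pics/w18.png").astype(np.float32).sum(2)
b=cv2.GaussianBlur(im,(5,1),0)
F=[(c,115+np.argmax(np.abs(np.diff(b[115:132,c])))+.5) for c in list(range(224,252,3))+list(range(300,324,3))]
p=unproj(d["K"],d["W"],F,.04);v=np.polyfit(p[:,0],p[:,1],1);print("front edge yaw+90",np.degrees(np.arctan(v[0]))+90,tog(p[[0,-1]]))
F=[(c,203+np.argmax(np.abs(np.diff(b[203:222,c])))+.5) for c in range(262,290,3)]
p=unproj(d["K"],d["W"],F,.044);v=np.polyfit(p[:,0],p[:,1],1);print("hole end yaw+90",np.degrees(np.arctan(v[0]))+90,tog(p[[0,-1]]))
```

```text
w18 yaw 130.9 x range [-0.0105 -0.0753] [-0.0104 -0.1057]
w18 yaw 131.14 x range [ 0.0097 -0.0753] [ 0.0101 -0.1057]
front edge yaw+90 129.50548080029495 [[-0.0276 -0.0711]
 [ 0.0246 -0.0716]]
hole end yaw+90 130.24411046827794 [[-0.0074 -0.1199]
 [ 0.0078 -0.1199]]
```

Call:
send_rows --series '[{"wx": -0.001,"wy": -0.002,"wz": -0.006,"dx": 0.1,"dy": -0.1,"dz": -1.0,"fingers": 255},{"wx": 0,"wy": 0,"wz": 0,"dx": 0,"dy": 0,"dz": -1.2,"fingers": 255},{"wx": 0,"wy": 0,"wz": 0,"dx": 0,"dy": 0,"dz": -0.7,"fingers": 255},{"wx": 0,"wy": 0,"wz": 0,"dx": 0,"dy": 0,"dz": 0,"fingers": 255},{"wx": 0,"wy": 0,"wz": 0,"dx": 0,"dy": 0,"dz": 0,"fingers": 255}]'

```text
t: 16.83
tool_pos: [0.6337, 0.0302, 0.0124]
orientation: [-1.325, -2.844, 0.002]
force: [-0.3, -0.6, 0.6]
opening: 0.0004
```

```bash
python3 p.py
python3 - <<'E'
from plant import robot
from m import *
st,im,K,W=snap(robot,"wrist","w19"); im=im[:,:,::-1]
cv2.imwrite("pics/w19c.png",cv2.resize(im[150:290,200:350],None,fx=4,fy=4,interpolation=cv2.INTER_CUBIC))
E
```

```text
pos [0.6337 0.0302 0.0124] yaw 130.04 fix wx,wy -0.0007 -0.0038 F [-0.3 -0.6  0.6] tau [-0.06   0.075 -0.024] op 0.0004 t 16.8333
g [[-0.0032 -0.1358]] Fgx,Fgy -0.5787567407013232 -0.23598281617549466
```

View pics/w19c.png

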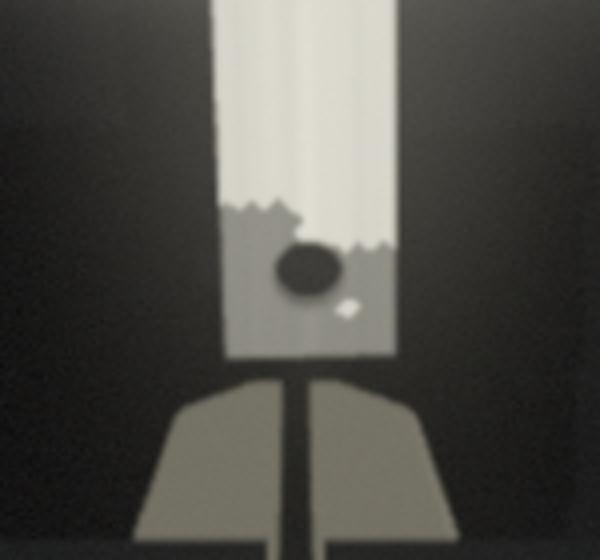

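Call:
send_rows --series '[{"wx": 0,"wy": -0.003,"wz": 0,"dx": 0.12,"dy": 0.1,"dz": 0.1,"fingers": 255},{"wx": 0,"wy": 0,"wz": 0,"dx": -0.1,"dy": 0.12,"dz": 0,"fingers": 255},{"wx": 0,"wy": 0,"wz": 0,"dx": -0.1,"dy": 0.12,"dz": 0,"fingers": 255},{"wx": 0,"wy": 0,"wz": 0,"dx": 0,"dy": 0,"dz": 0,"fingers": 255}]'

```text
t: 17.22
tool_pos: [0.6329, 0.0343, 0.014]
orientation: [-1.326, -2.847, -0.001]
force: [0.1, 0.1, -0.3]
opening: 0.0006
```

```bash
python3 p.py
```

```text
pos [0.6329 0.0343 0.014 ] yaw 130.06 fix wx,wy -0.0008 -0.0003 F [ 0.1  0.1 -0.3] tau [0.032 0.068 0.035] op 0.0006 t 17.2167
g [[-0.0011 -0.1321]] Fgx,Fgy 0.19478322344331628 0.029903775597759454
```

Call:
send_rows --series '[{"wx": 0,"wy": 0,"wz": 0,"dx": -0.05,"dy": 0.06,"dz": 0,"fingers": 255},{"wx": 0,"wy": 0,"wz": 0,"dx": -0.05,"dy": 0.06,"dz": 0,"fingers": 255},{"wx": 0,"wy": 0,"wz": 0,"dx": -0.05,"dy": 0.06,"dz": 0,"fingers": 255}]'

```text
t: 17.47
tool_pos: [0.6322, 0.0363, 0.0152]
orientation: [1.325, 2.847, 0.002]
force: [0.1, -0.2, -0.5]
opening: 0.0005
```

```bash
python3 p.py
```

```text
pos [0.6322 0.0363 0.0152] yaw 130.07 fix wx,wy -0.0007 0.0017 F [ 0.1 -0.2 -0.5] tau [0.014 0.007 0.003] op 0.0005 t 17.4667
g [[-0.0004 -0.1301]] Fgx,Fgy -0.07459523601302423 -0.2641113385920682
```

Call:
send_rows --series '[{"wx": 0,"wy": 0,"wz": 0,"dx": -0.06,"dy": 0.05,"dz": -0.1,"fingers": 255},{"wx": 0,"wy": 0,"wz": 0,"dx": -0.06,"dy": 0.05,"dz": 0,"fingers": 255},{"wx": 0,"wy": 0,"wz": 0,"dx": 0,"dy": 0,"dz": 0,"fingers": 255}]'

```text
t: 17.72
tool_pos: [0.6311, 0.0374, 0.0144]
orientation: [1.325, 2.846, 0.002]
force: [-0.4, -0.0, -0.1]
opening: 0.0003
```

```bash
python3 p.py
```

```text
pos [0.6311 0.0374 0.0144] yaw 130.07 fix wx,wy -0.0006 0.0024 F [-0.4 -0.  -0.1] tau [-0.123  0.008 -0.038] op 0.0003 t 17.7167
g [[-0.0006 -0.1286]] Fgx,Fgy -0.33820893236602884 0.2793897555177921
```

Call:
send_rows --series '[{"wx": 0,"wy": 0,"wz": 0,"dx": -0.04,"dy": 0.04,"dz": 0,"fingers": 255},{"wx": 0,"wy": 0,"wz": 0,"dx": -0.04,"dy": 0.04,"dz": 0,"fingers": 255}]'

```text
t: 17.88
tool_pos: [0.6309, 0.0375, 0.0147]
orientation: [1.325, 2.845, 0.002]
force: [2.1, -2.9, 0.1]
opening: 0.0006
```

```bash
python3 p.py
```

```text
pos [0.6309 0.0375 0.0147] yaw 130.06 fix wx,wy 0.0005 0.0037 F [ 2.1 -2.9  0.1] tau [-0.569 -0.276  0.014] op 0.0006 t 17.8833
g [[-0.0007 -0.1284]] Fgx,Fgy -0.26157791699829835 -3.5212893086571624
```

Call:
send_rows --series '[{"wx": 0,"wy": 0,"wz": 0,"dx": -0.04,"dy": 0.05,"dz": 0,"fingers": 255},{"wx": 0,"wy": 0,"wz": 0,"dx": -0.04,"dy": 0.05,"dz": 0,"fingers": 255}]'

```text
t: 18.05
tool_pos: [0.6309, 0.0375, 0.0151]
orientation: [1.324, 2.843, 0.001]
force: [1.4, -2.9, 0.3]
opening: -0.0001
```

```bash
python3 p.py;  python3 - <<'E'
from plant import robot
from c import *
st,im,K,W=snap(robot,"wrist","w20"); im=im[:,:,::-1]
cv2.imwrite("pics/w20c.png",cv2.resize(im[40:270,180:360],None,fx=3.4,fy=2.6,interpolation=cv2.INTER_CUBIC))
E
```

```text
pos [0.6309 0.0375 0.0151] yaw 130.04 fix wx,wy 0.0017 0.0055 F [ 1.4 -2.9  0.3] tau [-0.682 -0.378  0.015] op -0.0001 t 18.05
g [[-0.0006 -0.1284]] Fgx,Fgy -0.8120790503981563 -3.073058712854142
```

View pics/w20c.png

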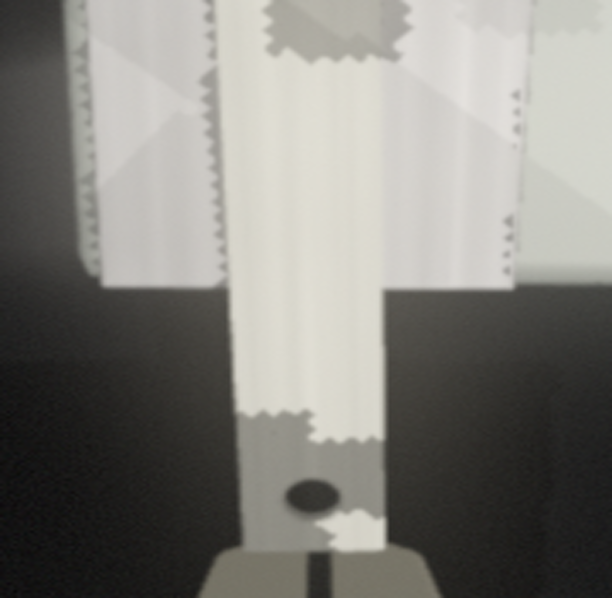

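Run:
```python
from c import *
d=np.load("pics/w20.npz");K,W=d["K"],d["W"]
f=lambda a:np.array(a)/[3.4,2.6]+[180,40]
for n,z,pts in(("coupL",.044,[[217,20],[230,290],[242,540]]),("coupR",.044,[[384,300],[386,540]]),("tabL",.04,[[90,20],[102,280]]),("tabR",.04,[[530,20],[514,280]]),("front",.04,[[105,287],[510,290]])):
    p=unproj(K,W,f(pts),z);v=p[0]-p[-1];print(n,tog(p).tolist(),np.degrees(np.arctan2(v[1],v[0])))
from plant import robot
fit("w20",range(155,225,2),242,285,.044)
```

```text
coupL [[-0.011, -0.0285], [-0.0105, -0.0713], [-0.0099, -0.1178]] 130.89462751652886
coupR [[0.0098, -0.0731], [0.0106, -0.1179]] 131.2353671119581
tabL [[-0.0271, -0.0279], [-0.0279, -0.07]] 129.0817231390182
tabR [[0.0278, -0.0282], [0.0275, -0.0703]] 129.91941712035597
front [[-0.0276, -0.0712], [0.0271, -0.072]] -140.60706692151876
w20 yaw 131.11 x range [-0.011  -0.0728] [-0.0105 -0.1051]
w20 yaw 130.85 x range [ 0.0096 -0.073 ] [ 0.01   -0.1052]
```

The push reached about 4 N with the end seated, but it didn't turn the coupon, which is still ~1.2° skewed against the table edges in the same picture. I'll regrip it with the tool at the table's yaw to square it, then release without any stored push.

Call:
send_rows --series '[{"wx": 0.001,"wy": 0.005,"wz": 0.004,"dx": 0.4,"dy": -0.45,"dz": 0,"fingers": 255},{"wx": 0,"wy": 0,"wz": 0,"dx": 0,"dy": 0,"dz": 1.5,"fingers": 255},{"wx": 0,"wy": 0,"wz": 0,"dx": 0,"dy": 0,"dz": 1.5,"fingers": 145},{"wx": 0,"wy": 0,"wz": 0,"dx": -0.6,"dy": 0.7,"dz": 0,"fingers": 145},{"wx": 0,"wy": 0,"wz": 0,"dx": -0.6,"dy": 0.7,"dz": 0,"fingers": 145},{"wx": 0,"wy": 0,"wz": 0,"dx": -0.6,"dy": 0.7,"dz": 0,"fingers": 145},{"wx": 0,"wy": 0,"wz": 0,"dx": -0.5,"dy": 0.6,"dz": 0,"fingers": 145},{"wx": 0,"wy": 0,"wz": 0,"dx": 0,"dy": 0,"dz": 0,"fingers": 145},{"wx": 0,"wy": 0,"wz": 0,"dx": 0,"dy": 0,"dz": 0,"fingers": 145}]'

```text
t: 18.85
tool_pos: [0.6052, 0.0648, 0.041]
orientation: [-1.313, -2.842, 0.002]
force: [0.5, -0.5, -0.0]
opening: 0.0389
```

```bash
python3 p.py
```

```text
pos [0.6052 0.0648 0.041 ] yaw 130.39 fix wx,wy -0.0036 -0.0107 F [ 0.5 -0.5 -0. ] tau [-0.055  0.01   0.002] op 0.0389 t 18.85
g [[-0.0026 -0.091 ]] Fgx,Fgy 0.031020757496207158 -0.6639565416740398
```

Call:
send_rows --series '[{"wx": -0.003,"wy": -0.01,"wz": -0.0015,"dx": 0,"dy": 0,"dz": -1.0,"fingers": 145},{"wx": 0,"wy": 0,"wz": 0,"dx": 0,"dy": 0,"dz": -1.0,"fingers": 145},{"wx": 0,"wy": 0,"wz": 0,"dx": 0,"dy": 0,"dz": -0.3,"fingers": 145},{"wx": 0,"wy": 0,"wz": 0,"dx": 0,"dy": 0,"dz": 0,"fingers": 145},{"wx": 0,"wy": 0,"wz": 0,"dx": 0,"dy": 0,"dz": 0,"fingers": 145}]'

```text
t: 19.27
tool_pos: [0.6036, 0.0653, 0.0149]
orientation: [-1.316, -2.849, 0.002]
force: [0.1, -0.2, 0.1]
opening: 0.04
```

```bash
python3 p.py
```

```text
pos [0.6036 0.0653 0.0149] yaw 130.39 fix wx,wy -0.0004 -0.0036 F [ 0.1 -0.2  0.1] tau [-0.021 -0.006 -0.01 ] op 0.04 t 19.2667
g [[-0.0035 -0.0896]] Fgx,Fgy 0.006210436797457766 -0.20626817784913173
```

Call:
send_rows --series '[{"wx": 0,"wy": -0.003,"wz": -0.002,"dx": 0.2,"dy": -0.03,"dz": -0.1,"fingers": 145},{"wx": 0,"wy": 0,"wz": 0,"dx": 0,"dy": 0,"dz": 0,"fingers": 145},{"wx": 0,"wy": 0,"wz": 0,"dx": 0,"dy": 0,"dz": 0,"fingers": 145}]'

```text
t: 19.52
tool_pos: [0.6063, 0.0645, 0.0141]
orientation: [-1.322, -2.849, -0.0]
force: [-0.6, 0.3, 0.8]
opening: 0.04
```

```bash
python3 p.py
```

```text
pos [0.6063 0.0645 0.0141] yaw 130.24 fix wx,wy -0.0004 -0.0004 F [-0.6  0.3  0.8] tau [-0.022  0.011 -0.039] op 0.04 t 19.5167
g [[-0.0019 -0.0919]] Fgx,Fgy -0.3050898296637301 0.6292226147698208
```

Now I'll close with a low grip force, then check the yaw.

Call:
send_rows --series '[{"wx": 0,"wy": 0,"wz": 0,"dx": 0,"dy": 0,"dz": 0,"fingers": 175},{"wx": 0,"wy": 0,"wz": 0,"dx": 0,"dy": 0,"dz": 0,"fingers": 190},{"wx": 0,"wy": 0,"wz": 0,"dx": 0,"dy": 0,"dz": 0,"fingers": 200},{"wx": 0,"wy": 0,"wz": 0,"dx": 0,"dy": 0,"dz": 0,"fingers": 215},{"wx": 0,"wy": 0,"wz": 0,"dx": 0,"dy": 0,"dz": 0,"fingers": 215}]' --newtons 15

```text
t: 19.93
tool_pos: [0.6074, 0.0643, 0.0154]
orientation: [1.322, 2.849, 0.002]
force: [-0.1, 0.6, 0.7]
opening: 0.0196
```

```bash
python3 p.py
python3 - <<'E'
from plant import robot
from c import *
st,im,K,W=snap(robot,"wrist","w21"); im=im[:,:,::-1]
cv2.imwrite("pics/w21c.png",cv2.resize(im[90:330,190:360],None,fx=4,fy=2.5,interpolation=cv2.INTER_CUBIC))
E
```

```text
pos [0.6074 0.0643 0.0154] yaw 130.22 fix wx,wy -0.0005 0.0016 F [-0.1  0.6  0.7] tau [-0.016  0.034 -0.002] op 0.0196 t 19.9333
g [[-0.0012 -0.0928]] Fgx,Fgy 0.3213520458204534 0.5231589925174824
```

View pics/w21c.png

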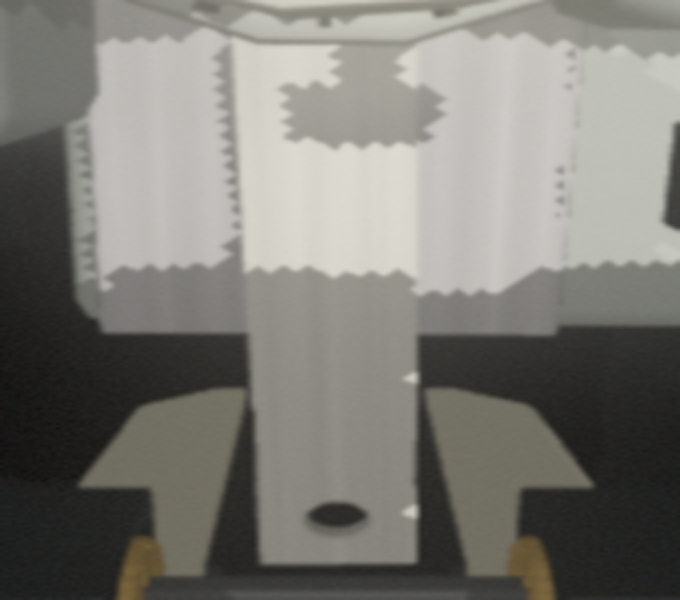

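Run:
```python
from c import *
d=np.load("pics/w21.npz");K,W=d["K"],d["W"]
f=lambda a:np.array(a)/[4,2.5]+[190,90]
for n,z,pts in(("coupL",.044,[[233,60],[246,260],[259,560]]),("coupR",.044,[[416,180],[416,560]]),("tabL",.04,[[98,120],[102,330]]),("tabR",.04,[[575,100],[558,330]]),("front",.04,[[105,332],[555,334]])):
    p=unproj(K,W,f(pts),z);v=p[0]-p[-1];print(n,tog(p).tolist(),np.degrees(np.arctan2(v[1],v[0])))
```

```text
coupL [[-0.0106, -0.0196], [-0.0099, -0.0556], [-0.0094, -0.1193]] 130.92847470500556
coupR [[0.0097, -0.0407], [0.0108, -0.1194]] 131.08376159550747
tabL [[-0.0265, -0.0302], [-0.028, -0.0706]] 128.16296530508836
tabR [[0.0277, -0.0268], [0.0276, -0.0707]] 130.1885627726485
front [[-0.0276, -0.071], [0.0273, -0.0716]] -140.31921081800616
```

Call:
send_rows --series '[{"wx": 0,"wy": 0.0015,"wz": 0,"dx": 0,"dy": 0,"dz": 0,"fingers": 255},{"wx": 0,"wy": 0,"wz": 0,"dx": 0.12,"dy": -0.15,"dz": 0,"fingers": 255},{"wx": 0,"wy": 0,"wz": -0.012,"dx": 0,"dy": 0,"dz": 0,"fingers": 255},{"wx": 0,"wy": 0,"wz": -0.011,"dx": 0,"dy": 0,"dz": -0.1,"fingers": 255},{"wx": 0,"wy": 0,"wz": 0,"dx": 0,"dy": 0,"dz": 0,"fingers": 255},{"wx": 0,"wy": 0,"wz": 0,"dx": 0,"dy": 0,"dz": 0,"fingers": 255}]' --newtons 30

```text
t: 20.48
tool_pos: [0.6087, 0.0627, 0.0148]
orientation: [-1.359, -2.832, -0.001]
force: [-1.1, 0.0, 1.5]
opening: 0.0192
```

```bash
python3 p.py
python3 - <<'E'
from plant import robot
from c import *
st,im,K,W=snap(robot,"wrist","w22"); im=im[:,:,::-1]
cv2.imwrite("pics/w22c.png",cv2.resize(im[90:330,190:360],None,fx=4,fy=2.5,interpolation=cv2.INTER_CUBIC))
E
```

```text
pos [0.6087 0.0627 0.0148] yaw 128.74 fix wx,wy -0.0006 -0.0002 F [-1.1  0.   1.5] tau [0.028 0.249 0.006] op 0.0192 t 20.4833
g [[-0.0013 -0.0948]] Fgx,Fgy -0.8612901666228348 0.7473454546241599
```

View pics/w22c.png

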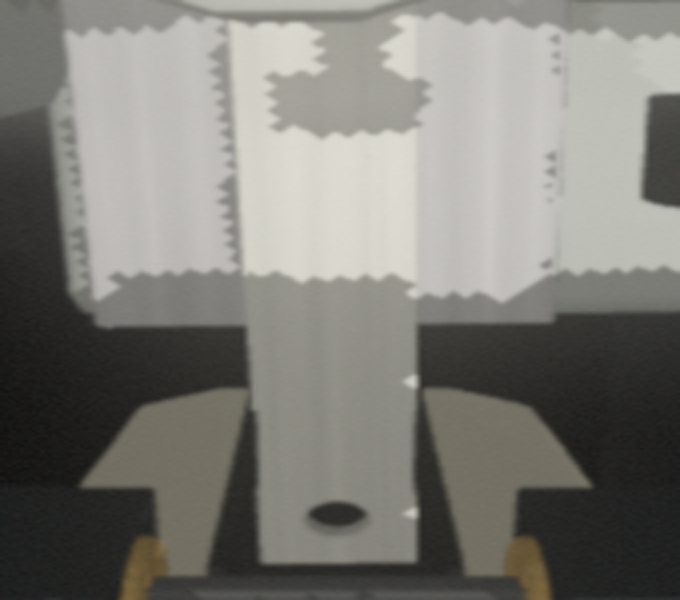

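Run:
```python
from c import *
d=np.load("pics/w22.npz");K,W=d["K"],d["W"]
f=lambda a:np.array(a)/[4,2.5]+[190,90]
for n,z,pts in(("coupL",.044,[[230,40],[242,240],[260,560]]),("coupR",.044,[[416,100],[416,560]]),("tabL",.04,[[70,60],[96,325]]),("tabR",.04,[[564,60],[553,320]]),("front",.04,[[98,326],[553,321]])):
    p=unproj(K,W,f(pts),z);v=p[0]-p[-1];print(n,tog(p).tolist(),np.degrees(np.arctan2(v[1],v[0])))
```

```text
coupL [[-0.0089, -0.0181], [-0.0092, -0.0535], [-0.01, -0.1208]] 129.65011470096132
coupR [[0.0111, -0.0288], [0.0101, -0.1213]] 129.60673520521706
tabL [[-0.0272, -0.021], [-0.028, -0.0708]] 129.32244233264126
tabR [[0.0279, -0.0225], [0.0274, -0.0713]] 129.7157644761399
front [[-0.0277, -0.071], [0.0274, -0.0715]] -140.27537472579996
```

Call:
send_rows --series '[{"wx": 0,"wy": 0,"wz": 0,"dx": -0.05,"dy": 0.06,"dz": -0.03,"fingers": 255},{"wx": 0,"wy": 0,"wz": 0,"dx": -0.05,"dy": 0.06,"dz": 0,"fingers": 255}]' --newtons 12

```text
t: 20.7
tool_pos: [0.6084, 0.0635, 0.0149]
orientation: [1.358, 2.831, 0.001]
force: [0.6, -0.5, 1.3]
opening: 0.0198
```

```bash
python3 p.py
```

```text
pos [0.6084 0.0635 0.0149] yaw 128.74 fix wx,wy -0.0 0.0013 F [ 0.6 -0.5  1.3] tau [-0.161  0.006 -0.011] op 0.0198 t 20.7
g [[-0.001 -0.094]] Fgx,Fgy 0.10971648915700928 -0.7376085297238125
```

Call:
send_rows --series '[{"wx": 0,"wy": 0,"wz": 0,"dx": -0.06,"dy": 0.06,"dz": 0,"fingers": 255},{"wx": 0,"wy": 0,"wz": 0,"dx": -0.04,"dy": 0.05,"dz": 0,"fingers": 255}]'

```text
t: 20.87
tool_pos: [0.6076, 0.0647, 0.0151]
orientation: [1.358, 2.831, 0.001]
force: [0.1, -1.8, -0.1]
opening: 0.0195
```

```bash
python3 p.py
```

```text
pos [0.6076 0.0647 0.0151] yaw 128.74 fix wx,wy 0.0 0.0021 F [ 0.1 -1.8 -0.1] tau [-0.17   0.05   0.022] op 0.0195 t 20.8667
g [[-0.0008 -0.0926]] Fgx,Fgy -1.0751929795065056 -1.4364601229052412
```

Call:
send_rows --series '[{"wx": 0,"wy": 0,"wz": 0,"dx": -0.05,"dy": 0.04,"dz": -0.03,"fingers": 255},{"wx": 0,"wy": 0,"wz": 0,"dx": -0.05,"dy": 0.04,"dz": -0.02,"fingers": 255}]'

```text
t: 21.03
tool_pos: [0.6076, 0.0649, 0.0151]
orientation: [1.357, 2.829, 0.001]
force: [2.9, -3.3, 0.2]
opening: 0.0194
```

```bash
python3 p.py
```

```text
pos [0.6076 0.0649 0.0151] yaw 128.74 fix wx,wy 0.0012 0.0043 F [ 2.9 -3.3  0.2] tau [-0.703 -0.481  0.009] op 0.0194 t 21.0333
g [[-0.0007 -0.0925]] Fgx,Fgy 0.1291852354652843 -4.385545955987314
```

Call:
send_rows --series '[{"wx": 0.001,"wy": 0.004,"wz": 0,"dx": 0.01,"dy": -0.01,"dz": 0,"fingers": 255},{"wx": 0,"wy": 0,"wz": 0,"dx": 0.01,"dy": -0.01,"dz": 0,"fingers": 255}]'

```text
t: 21.2
tool_pos: [0.6076, 0.0648, 0.015]
orientation: [-1.359, -2.832, 0.0]
force: [0.7, -0.7, 0.9]
opening: 0.0196
```

```bash
python3 p.py
```

```text
pos [0.6076 0.0648 0.015 ] yaw 128.75 fix wx,wy -0.0001 -0.0003 F [ 0.7 -0.7  0.9] tau [-0.14  -0.014  0.031] op 0.0196 t 21.2
g [[-0.0008 -0.0925]] Fgx,Fgy 0.08792831606577392 -0.9373891236907248
```

Only about 0.9 N of push remains. I'll open straight, then check.

Call:
send_rows --series '[{"wx": 0,"wy": 0,"wz": 0,"dx": 0,"dy": 0,"dz": 0,"fingers": 195},{"wx": 0,"wy": 0,"wz": 0,"dx": 0,"dy": 0,"dz": 0,"fingers": 180},{"wx": 0,"wy": 0,"wz": 0,"dx": 0,"dy": 0,"dz": 0,"fingers": 155},{"wx": 0,"wy": 0,"wz": 0,"dx": 0,"dy": 0,"dz": 0,"fingers": 145}]'

```text
t: 21.53
tool_pos: [0.6061, 0.0657, 0.0138]
orientation: [-1.357, -2.829, 0.0]
force: [0.4, -0.5, 0.1]
opening: 0.036
```

```bash
python3 p.py
python3 - <<'E'
from plant import robot
from c import *
st,im,K,W=snap(robot,"wrist","w23"); im=im[:,:,::-1]
cv2.imwrite("pics/w23c.png",cv2.resize(im[90:330,190:360],None,fx=4,fy=2.5,interpolation=cv2.INTER_CUBIC))
E
```

```text
pos [0.6061 0.0657 0.0138] yaw 128.76 fix wx,wy -0.0014 -0.0034 F [ 0.4 -0.5  0.1] tau [-0.034  0.062  0.017] op 0.036 t 21.5333
g [[-0.0013 -0.0909]] Fgx,Fgy -0.05526161921449682 -0.636693681118103
```

View pics/w23c.png

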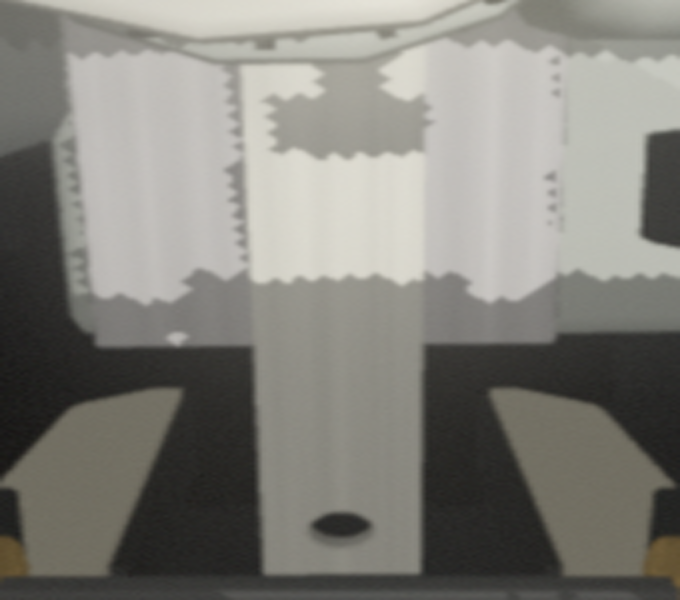

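Run:
```python
from c import *
d=np.load("pics/w23.npz");K,W=d["K"],d["W"]
f=lambda a:np.array(a)/[4,2.5]+[190,90]
for n,z,pts in(("coupL",.044,[[242,80],[254,330],[264,570]]),("coupR",.044,[[426,120],[422,570]]),("tabL",.04,[[75,80],[97,340]]),("tabR",.04,[[564,80],[555,340]]),("front",.04,[[98,346],[555,342]]),("hole",.044,[[266,575],[420,575]])):
    p=unproj(K,W,f(pts),z);v=p[0]-p[-1];print(n,tog(p).tolist(),np.degrees(np.arctan2(v[1],v[0])))
```

```text
coupL [[-0.0078, -0.021], [-0.0085, -0.0668], [-0.0094, -0.1186]] 129.3121227774818
coupR [[0.0121, -0.0284], [0.0108, -0.1191]] 129.4006446095539
tabL [[-0.0267, -0.0206], [-0.0279, -0.0697]] 128.90047303363295
tabR [[0.0278, -0.0221], [0.0276, -0.0712]] 129.99744673005358
front [[-0.0279, -0.0709], [0.0276, -0.0716]] -140.4327584276793
hole [[-0.0092, -0.1198], [0.0105, -0.1203]] -141.2571193426978
```

Now it's square: coupon 129.4° against table 129.5°, with the hole end at gauge y -120.0, which puts the plain end at +20. I'll give one last light tap from the hole end to confirm it's seated.

Call:
send_rows --series '[{"wx": -0.001,"wy": -0.003,"wz": 0,"dx": 0,"dy": 0,"dz": 1.5,"fingers": 145},{"wx": 0,"wy": 0,"wz": 0,"dx": 0,"dy": 0,"dz": 1.7,"fingers": 145},{"wx": 0,"wy": 0,"wz": 0.013,"dx": 0.9,"dy": -1.06,"dz": 0,"fingers": 255},{"wx": 0,"wy": 0,"wz": 0,"dx": 0.9,"dy": -1.06,"dz": 0,"fingers": 255},{"wx": 0,"wy": 0,"wz": 0,"dx": 0.8,"dy": -0.95,"dz": 0,"fingers": 255},{"wx": 0,"wy": 0,"wz": 0,"dx": 0,"dy": 0,"dz": 0,"fingers": 255},{"wx": 0,"wy": 0,"wz": 0,"dx": 0,"dy": 0,"dz": 0,"fingers": 255}]'

```text
t: 22.17
tool_pos: [0.6332, 0.0346, 0.0528]
orientation: [1.337, 2.842, 0.001]
force: [-0.0, 0.6, 0.0]
opening: 0.0112
```

```bash
python3 p.py
```

```text
pos [0.6332 0.0346 0.0528] yaw 129.59 fix wx,wy -0.0003 0.0013 F [-0.   0.6  0. ] tau [-0.018  0.058  0.038] op 0.0112 t 22.1667
g [[-0.0007 -0.1321]] Fgx,Fgy 0.35428322018131464 0.47019366497600557
```

Call:
send_rows --series '[{"wx": 0,"wy": 0.001,"wz": 0,"dx": 0.3,"dy": -0.35,"dz": -1.0,"fingers": 255},{"wx": 0,"wy": 0,"wz": 0,"dx": 0,"dy": 0,"dz": -1.2,"fingers": 255},{"wx": 0,"wy": 0,"wz": 0,"dx": 0,"dy": 0,"dz": -1.0,"fingers": 255},{"wx": 0,"wy": 0,"wz": 0,"dx": 0,"dy": 0,"dz": 0,"fingers": 255},{"wx": 0,"wy": 0,"wz": 0,"dx": 0,"dy": 0,"dz": 0,"fingers": 255}]'

```text
t: 22.58
tool_pos: [0.6342, 0.0321, 0.016]
orientation: [-1.336, -2.84, 0.001]
force: [-0.4, -0.1, -0.5]
opening: 0.0006
```

```bash
python3 p.py
```

```text
pos [0.6342 0.0321 0.016 ] yaw 129.6 fix wx,wy -0.0009 -0.0027 F [-0.4 -0.1 -0.5] tau [0.028 0.003 0.022] op 0.0006 t 22.5833
g [[-0.0016 -0.1347]] Fgx,Fgy -0.39206856849844446 0.1709106022681699
```

Call:
send_rows --series '[{"wx": 0,"wy": -0.002,"wz": 0,"dx": -0.12,"dy": 0.16,"dz": -0.15,"fingers": 255},{"wx": 0,"wy": 0,"wz": 0,"dx": -0.12,"dy": 0.14,"dz": 0,"fingers": 255},{"wx": 0,"wy": 0,"wz": 0,"dx": 0,"dy": 0,"dz": 0,"fingers": 255}]'

```text
t: 22.83
tool_pos: [0.6299, 0.036, 0.0126]
orientation: [-1.335, -2.839, 0.001]
force: [0.3, -0.4, -0.3]
opening: 0.0006
```

```bash
python3 p.py
```

```text
pos [0.6299 0.036  0.0126] yaw 129.63 fix wx,wy -0.0011 -0.004 F [ 0.3 -0.4 -0.3] tau [-0.083  0.028 -0.065] op 0.0006 t 22.8333
g [[-0.0024 -0.1289]] Fgx,Fgy -0.0469557350931868 -0.5094337989799176
```

Call:
send_rows --series '[{"wx": 0,"wy": 0,"wz": 0,"dx": -0.01,"dy": 0.05,"dz": 0.08,"fingers": 255},{"wx": 0,"wy": 0,"wz": 0,"dx": -0.03,"dy": 0.04,"dz": 0,"fingers": 255}]'

```text
t: 23.0
tool_pos: [0.6298, 0.037, 0.0141]
orientation: [-1.335, -2.841, 0.001]
force: [2.5, -3.3, 0.3]
opening: 0.0006
```

```bash
python3 p.py
```

```text
pos [0.6298 0.037  0.0141] yaw 129.66 fix wx,wy -0.0007 -0.0028 F [ 2.5 -3.3  0.3] tau [-0.426 -0.346  0.004] op 0.0006 t 23.0
g [[-0.0017 -0.1281]] Fgx,Fgy -0.20800419935219627 -4.157588705741375
```

Call:
send_rows --series '[{"wx": 0,"wy": 0,"wz": 0,"dx": 0.4,"dy": -0.5,"dz": 0,"fingers": 255},{"wx": 0,"wy": 0,"wz": 0,"dx": 0.4,"dy": -0.5,"dz": 1.5,"fingers": 255},{"wx": 0,"wy": 0,"wz": 0,"dx": 0,"dy": 0,"dz": 2.0,"fingers": 145},{"wx": 0,"wy": 0,"wz": 0,"dx": 0,"dy": 0,"dz": 0,"fingers": 145},{"wx": 0,"wy": 0,"wz": 0,"dx": 0,"dy": 0,"dz": 0,"fingers": 145}]'

```text
t: 23.42
tool_pos: [0.639, 0.0257, 0.0508]
orientation: [-1.335, -2.842, 0.0]
force: [-0.5, -0.9, -0.8]
opening: 0.016
```

```bash
python3 p.py
python3 - <<'E'
from plant import robot
from c import *
st,im,K,W=snap(robot,"wrist","w24"); im=im[:,:,::-1]
cv2.imwrite("pics/w24c.png",cv2.resize(im[0:230,190:360],None,fx=4,fy=2.6,interpolation=cv2.INTER_CUBIC))
E
```

```text
pos [0.639  0.0257 0.0508] yaw 129.68 fix wx,wy -0.0007 -0.0021 F [-0.5 -0.9 -0.8] tau [-0.009  0.017 -0.028] op 0.016 t 23.4167
g [[-0.0021 -0.1426]] Fgx,Fgy -0.9641281115651608 -0.3218101650587015
```

View pics/w24c.png

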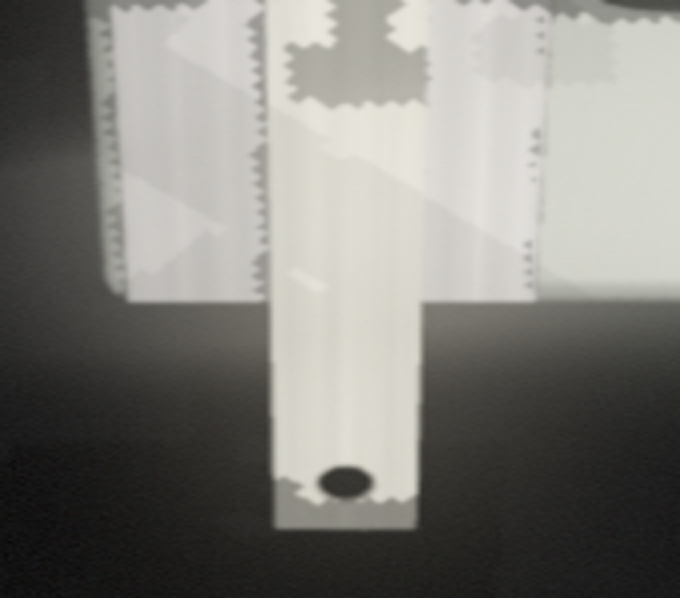

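The coupon is square to the table front and seated. Now I'll rise and wind the wrist back counter-clockwise for the knob, taking a look on the way.

Call:
send_rows --series '[{"wx": 0,"wy": 0,"wz": 0,"dx": 0,"dy": 0,"dz": 4,"fingers": 118},{"wx": 0,"wy": 0,"wz": 0,"dx": 0,"dy": 0,"dz": 4,"fingers": 118},{"wx": 0,"wy": 0,"wz": 0.12,"dx": 0,"dy": 0,"dz": 4,"fingers": 118},{"wx": 0,"wy": 0,"wz": 0.12,"dx": 0,"dy": 0,"dz": 4,"fingers": 118},{"wx": 0,"wy": 0,"wz": 0.12,"dx": 0,"dy": 0,"dz": 3.5,"fingers": 118},{"wx": 0,"wy": 0,"wz": 0.12,"dx": 0,"dy": 0,"dz": 0,"fingers": 118},{"wx": 0,"wy": 0,"wz": 0.12,"dx": 0,"dy": 0,"dz": 0,"fingers": 118},{"wx": 0,"wy": 0,"wz": 0.12,"dx": 0,"dy": 0,"dz": 0,"fingers": 118},{"wx": 0,"wy": 0,"wz": 0.12,"dx": 0,"dy": 0,"dz": 0,"fingers": 118},{"wx": 0,"wy": 0,"wz": 0.12,"dx": 0,"dy": 0,"dz": 0,"fingers": 118},{"wx": 0,"wy": 0,"wz": 0.12,"dx": 0,"dy": 0,"dz": 0,"fingers": 118},{"wx": 0,"wy": 0,"wz": 0.12,"dx": 0,"dy": 0,"dz": 0,"fingers": 118},{"wx": 0,"wy": 0,"wz": 0.12,"dx": 0,"dy": 0,"dz": 0,"fingers": 118},{"wx": 0,"wy": 0,"wz": 0.12,"dx": 0,"dy": 0,"dz": 0,"fingers": 118},{"wx": 0,"wy": 0,"wz": 0.12,"dx": 0,"dy": 0,"dz": 0,"fingers": 118},{"wx": 0,"wy": 0,"wz": 0,"dx": 0,"dy": 0,"dz": 0,"fingers": 118}]'

```text
t: 24.8
tool_pos: [0.6324, 0.0257, 0.2386]
orientation: [1.143, -2.92, 0.023]
force: [-0.4, -1.2, 0.4]
opening: 0.0499
```

```bash
python3 p.py
python3 - <<'E'
from plant import robot
print(robot.read_state()["q"].round(3))
E
```

```text
pos [0.6324 0.0257 0.2386] yaw -137.26 fix wx,wy 0.0158 -0.0005 F [-0.4 -1.2  0.4] tau [0.062 0.039 0.009] op 0.0499 t 24.8
g [[-0.0071 -0.1384]] Fgx,Fgy -1.0280605771819646 -0.6575477277567673
[-0.03   0.208  1.328 -0.016  1.606 -2.348]
```

Call:
send_rows --series '[{"wx": 0.015,"wy": 0,"wz": 0,"dx": 0,"dy": 0,"dz": 0.5,"fingers": 118},{"wx": 0,"wy": 0,"wz": 0.1,"dx": -2.1,"dy": 2.6,"dz": 0,"fingers": 118},{"wx": 0,"wy": 0,"wz": 0.1,"dx": -2.1,"dy": 2.6,"dz": 0,"fingers": 118},{"wx": 0,"wy": 0,"wz": 0.1,"dx": -2.1,"dy": 2.6,"dz": 0,"fingers": 118},{"wx": 0,"wy": 0,"wz": 0.1,"dx": -1.8,"dy": 2.4,"dz": 0,"fingers": 118},{"wx": 0,"wy": 0,"wz": 0,"dx": 0,"dy": 0,"dz": 0,"fingers": 118},{"wx": 0,"wy": 0,"wz": 0,"dx": 0,"dy": 0,"dz": 0,"fingers": 118}]'

```text
t: 25.38
tool_pos: [0.5475, 0.1294, 0.2403]
orientation: [1.682, -2.649, -0.009]
force: [0.2, 0.4, 0.1]
opening: 0.0498
```

```bash
python3 p.py
python3 - <<'E'
from plant import robot
from m import *
st,im,K,W=snap(robot,"wrist","k1"); print(st["q"].round(3)); print(proj(K,W,[[.5474,.1341,.197],[.5484,.1359,.197]]))
E
```

```text
pos [0.5475 0.1294 0.2403] yaw -115.19 fix wx,wy -0.0029 -0.0063 F [0.2 0.4 0.1] tau [ 0.111 -0.004  0.075] op 0.0498 t 25.3833
g [[-0.0049 -0.0044]] Fgx,Fgy 0.40223819912899605 0.2214391322937991
[ 0.138  0.021  1.525  0.004  1.601 -2.564]
[[277.78870186 225.38945619]
 [277.58228843 228.18426763]]
```

View pics/k1.png

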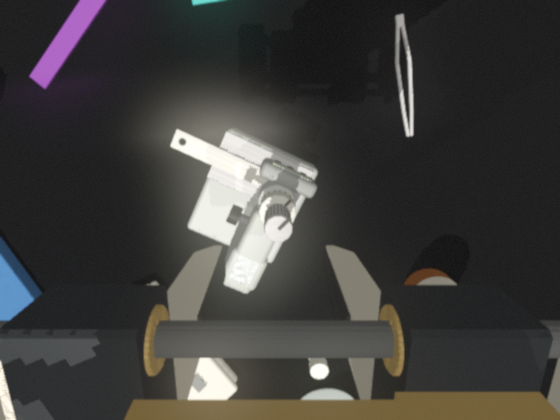

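Run:
```python
from m import *
im=cv2.imread("pics/k1.png");cv2.imwrite("pics/k1c.png",cv2.resize(im[170:260,230:330],None,fx=7,fy=6.5,interpolation=cv2.INTER_CUBIC))
```

```text
(no output)
```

View pics/k1c.png

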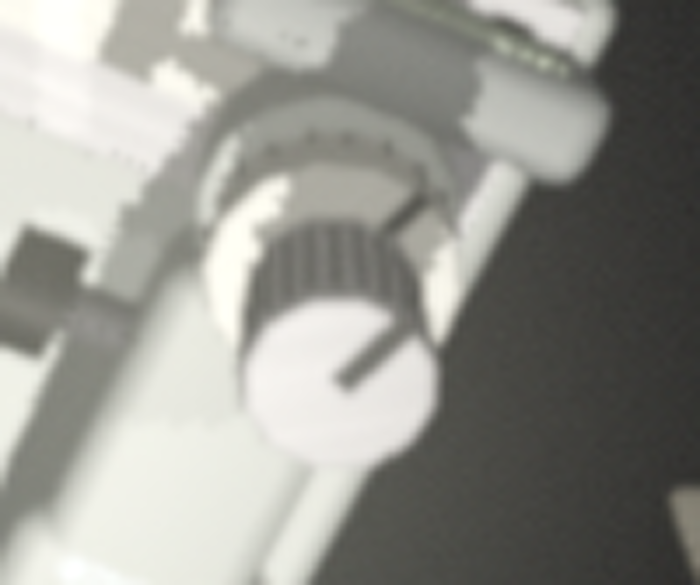

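Run:
```python
from m import *
d=np.load("pics/k1.npz");K,W=d["K"],d["W"]
p=unproj(K,W,[278.7,228.9],.197);print(p)
# bias: apparent pad midpoint at tool y -> world
l=unproj(K,W,[[341/7+230+.0,383/6.5+170],[410/7+230,325/6.5+170]],.197);v=l[1]-l[0];print("knob line yaw",np.degrees(np.arctan2(v[1],v[0])))
print(proj(K,W,[[.5475,.1294,.2603]]))
```

```text
[[0.54792147 0.13671158 0.197     ]]
knob line yaw -161.3731582712515
[[276.08153258 258.18467354]]
```

Call:
send_rows --series '[{"wx": -0.003,"wy": -0.006,"wz": -0.03,"dx": 0.05,"dy": 0.63,"dz": -1.5,"fingers": 118},{"wx": 0,"wy": 0,"wz": 0,"dx": 0,"dy": 0,"dz": -1.5,"fingers": 118},{"wx": 0,"wy": 0,"wz": 0,"dx": 0,"dy": 0,"dz": -1.5,"fingers": 118},{"wx": 0,"wy": 0,"wz": 0,"dx": 0,"dy": 0,"dz": -1.0,"fingers": 118},{"wx": 0,"wy": 0,"wz": 0,"dx": 0,"dy": 0,"dz": 0,"fingers": 118},{"wx": 0,"wy": 0,"wz": 0,"dx": 0,"dy": 0,"dz": 0,"fingers": 118}]'

```text
t: 25.93
tool_pos: [0.5526, 0.1312, 0.1849]
orientation: [-1.609, 2.695, -0.001]
force: [-0.1, 0.0, -0.1]
opening: 0.0499
```

```bash
python3 p.py
python3 - <<'E'
from plant import robot
from m import *
st,im,K,W=snap(robot,"wrist","k2"); print(st["q"].round(3)); im=im[:,:,::-1]
print(proj(K,W,[[.548,.1357,.197]]))
cv2.imwrite("pics/k2c.png",cv2.resize(im[190:310,200:350],None,fx=5,fy=5,interpolation=cv2.INTER_CUBIC))
E
```

```text
pos [0.5526 0.1312 0.1849] yaw -118.32 fix wx,wy -0.001 0.0031 F [-0.1  0.  -0.1] tau [0.068 0.045 0.005] op 0.0499 t 25.9333
g [[ 0.0002 -0.0063]] Fgx,Fgy -0.08579912478603875 0.08314473846305245
[ 1.430e-01  4.600e-02  1.600e+00  1.000e-03  1.492e+00 -2.505e+00]
[[286.94058156 255.03054592]]
```

View pics/k2c.png

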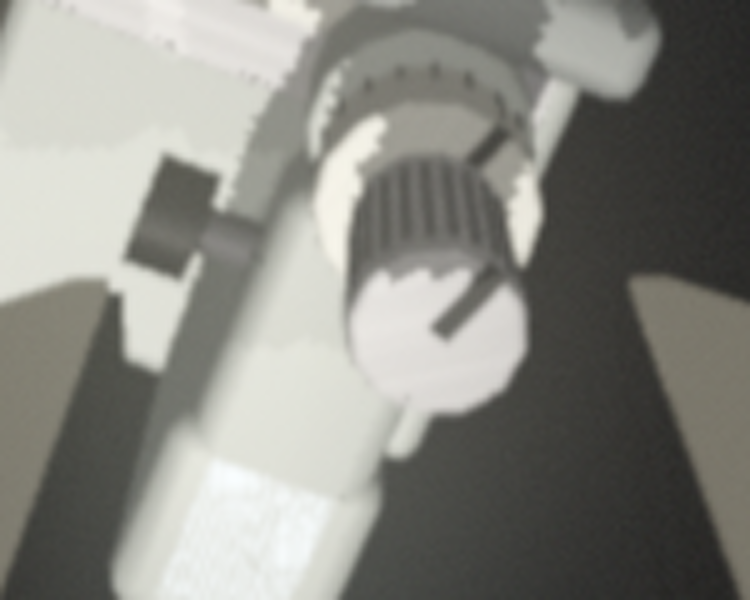

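Run:
```python
from m import *
d=np.load("pics/k2.npz");K,W=d["K"],d["W"]
print(proj(K,W,[[.5526,.1312,.197]]), unproj(K,W,[287.7,256],.197))
```

```text
[[275.49449659 251.99226684]] [[0.54790382 0.13639864 0.197     ]]
```

Run:
```python
from plant import robot
from m import *
for i in range(2):
    st=robot.read_state(); print(st["tool_pos"],st["t"],st["orientation"])
K,W=cam(robot,"wrist",st); print(proj(K,W,[st["tool_pos"]]))
M=R.from_rotvec(st["orientation"]).as_matrix(); print(proj(K,W,[st["tool_pos"]-.0121*M[:,2]]), proj(K,W,[st["tool_pos"]+[0,0,.0121]]),M)
print(np.load("pics/k2.npz")["W"]-W)
```

```text
[0.55254529 0.13116872 0.18492277] 25.9833 [-1.60920096e+00  2.69459673e+00 -1.32338700e-03]
[0.55254529 0.13116872 0.18492277] 25.9833 [-1.60920096e+00  2.69459673e+00 -1.32338700e-03]
[[275.47046515 243.43176387]]
[[275.59927377 251.96729268]] [[275.54774145 252.01286819]] [[-4.74224452e-01 -8.80398661e-01  3.06040827e-03]
 [-8.80401243e-01  4.74228781e-01  8.45412062e-04]
 [-2.19563333e-03 -2.29347217e-03 -9.99994960e-01]]
[[ 5.42207111e-05 -8.10788592e-05 -7.93664089e-05  1.66950173e-05]
 [ 1.00396085e-04  8.28564927e-05 -8.99514681e-05  3.77560726e-05]
 [ 5.25724159e-06 -1.17085653e-04 -3.44196204e-05 -2.55889347e-05]
 [ 0.00000000e+00  0.00000000e+00  0.00000000e+00  0.00000000e+00]]
```

Run:
```python
from plant import robot
from m import *
print(np.round(robot.camera_info("wrist")["tool_from_camera"],4)); print(np.round(robot.camera_info("wrist")["intrinsics"],2))
for f in ("w3","w10","w20","k1","k2"):
    print(f,np.load(f"pics/{f}.npz")["W"][:3,3].round(4))
```

```text
[[-1.100e-03  9.600e-01  2.800e-01  7.660e-02]
 [ 1.000e+00  1.200e-03  0.000e+00 -1.100e-03]
 [-3.000e-04  2.800e-01 -9.600e-01 -1.875e-01]
 [ 0.000e+00  0.000e+00  0.000e+00  1.000e+00]]
[[352.34   0.   273.47]
 [  0.   352.34 206.69]
 [  0.     0.     1.  ]]
w3 [ 0.5784 -0.2407  0.2008]
w10 [0.5868 0.0826 0.3364]
w20 [0.5814 0.0979 0.2022]
k1 [0.5171 0.059  0.4279]
k2 [0.5167 0.0631 0.3722]
```

Call:
send_rows --series '[{"wx": -0.001,"wy": 0.003,"wz": 0,"dx": -0.58,"dy": 0.56,"dz": 0,"fingers": 118},{"wx": 0,"wy": 0,"wz": 0,"dx": 0,"dy": 0,"dz": 0,"fingers": 118},{"wx": 0,"wy": 0,"wz": 0,"dx": 0,"dy": 0,"dz": 0,"fingers": 118}]'

```text
t: 26.23
tool_pos: [0.5476, 0.1366, 0.187]
orientation: [-1.606, 2.698, -0.001]
force: [0.9, -0.1, 1.4]
opening: 0.05
```

```bash
python3 p.py
python3 - <<'E'
from plant import robot
from m import *
st,im,K,W=snap(robot,"wrist","k3"); im=im[:,:,::-1]
M=R.from_rotvec(st["orientation"]).as_matrix();print(proj(K,W,[st["tool_pos"]-M[:,2]*(.197-st["tool_pos"][2])]))
cv2.imwrite("pics/k3c.png",cv2.resize(im[190:310,200:350],None,fx=5,fy=5,interpolation=cv2.INTER_CUBIC))
E
```

```text
pos [0.5476 0.1366 0.187 ] yaw -118.47 fix wx,wy -0.0002 0.002 F [ 0.9 -0.1  1.4] tau [ 0.1   -0.022 -0.01 ] op 0.05 t 26.2333
g [[-0.0001  0.0011]] Fgx,Fgy 0.5732004202088614 -0.6561652424972391
[[275.56896423 250.39060058]]
```

View pics/k3c.png

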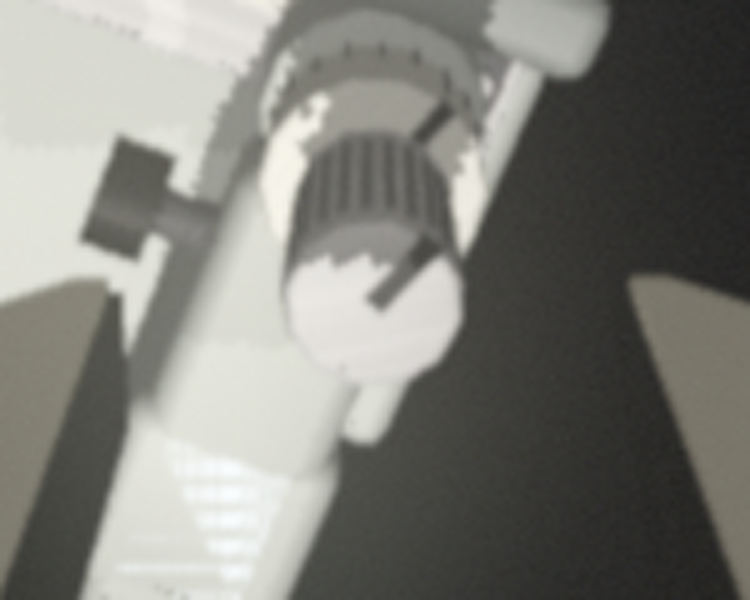

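Call:
send_rows --series '[{"wx": 0,"wy": 0.002,"wz": 0,"dx": -0.06,"dy": 0.03,"dz": -1.0,"fingers": 118},{"wx": 0,"wy": 0,"wz": 0,"dx": 0,"dy": 0,"dz": -1.0,"fingers": 118},{"wx": 0,"wy": 0,"wz": 0,"dx": 0,"dy": 0,"dz": -0.8,"fingers": 118},{"wx": 0,"wy": 0,"wz": 0,"dx": 0,"dy": 0,"dz": 0,"fingers": 118},{"wx": 0,"wy": 0,"wz": 0,"dx": 0,"dy": 0,"dz": 0,"fingers": 118}]'

```text
t: 26.7
tool_pos: [0.5472, 0.1375, 0.1569]
orientation: [-1.607, 2.697, -0.001]
force: [-0.8, -0.3, -0.1]
opening: 0.0501
```

```bash
python3 p.py
```

```text
pos [0.5472 0.1375 0.1569] yaw -118.42 fix wx,wy -0.0006 0.0018 F [-0.8 -0.3 -0.1] tau [ 0.1    0.015 -0.057] op 0.0501 t 26.7
g [[0.0001 0.002 ]] Fgx,Fgy -0.8020209259897189 0.3438826362211331
```

Call:
send_rows --series '[{"wx": 0,"wy": 0.001,"wz": 0,"dx": 0,"dy": -0.05,"dz": -0.5,"fingers": 118},{"wx": 0,"wy": 0,"wz": 0,"dx": 0,"dy": 0,"dz": 0,"fingers": 118},{"wx": 0,"wy": 0,"wz": 0,"dx": 0,"dy": 0,"dz": 0,"fingers": 150},{"wx": 0,"wy": 0,"wz": 0,"dx": 0,"dy": 0,"dz": 0,"fingers": 175},{"wx": 0,"wy": 0,"wz": 0,"dx": 0,"dy": 0,"dz": 0,"fingers": 190},{"wx": 0,"wy": 0,"wz": 0,"dx": 0,"dy": 0,"dz": 0,"fingers": 200},{"wx": 0,"wy": 0,"wz": 0,"dx": 0,"dy": 0,"dz": 0,"fingers": 215},{"wx": 0,"wy": 0,"wz": 0,"dx": 0,"dy": 0,"dz": 0,"fingers": 215}]' --newtons 20

```text
t: 27.37
tool_pos: [0.5473, 0.1368, 0.1515]
orientation: [-1.607, 2.698, 0.0]
force: [0.2, 0.1, -1.6]
opening: 0.0198
```

```bash
python3 p.py
python3 - <<'E'
from plant import robot
from m import *
st,im,K,W=snap(robot,"wrist","k4"); im=im[:,:,::-1]
cv2.imwrite("pics/k4c.png",cv2.resize(im[170:310,200:350],None,fx=5,fy=4.2,interpolation=cv2.INTER_CUBIC))
st,im,K,W=snap(robot,"side","ks4"); im=im[:,:,::-1]
cv2.imwrite("pics/ks4c.png",cv2.resize(im[190:290,190:300],None,fx=6.5,fy=5.8,interpolation=cv2.INTER_CUBIC))
E
```

```text
pos [0.5473 0.1368 0.1515] yaw -118.43 fix wx,wy -0.0005 0.0005 F [ 0.2  0.1 -1.6] tau [ 0.123 -0.036  0.021] op 0.0198 t 27.3667
g [[-0.0003  0.0014]] Fgx,Fgy 0.21596391686245817 -0.01736280709611404
```

View pics/k4c.png

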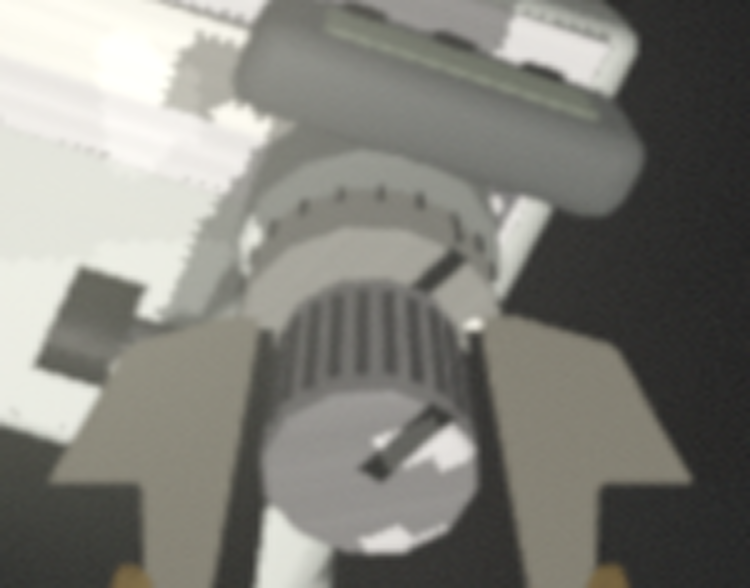

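View pics/ks4c.png

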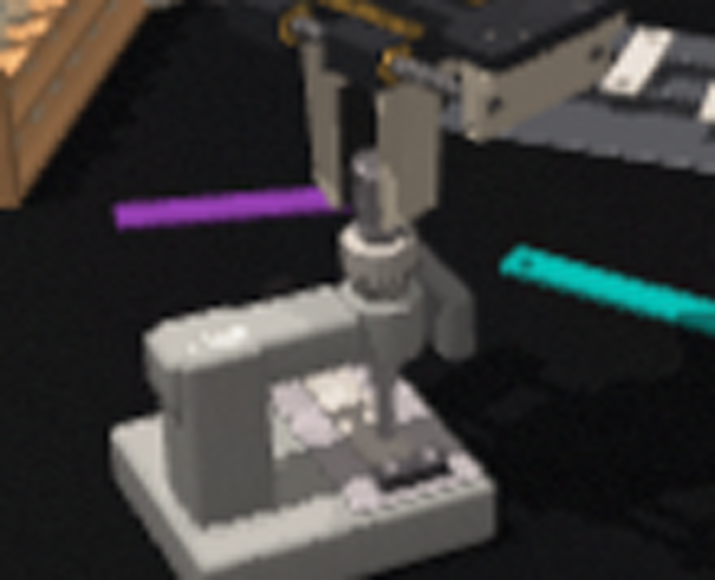

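The knob is gripped and centred (opening 19.8 mm). The barrel is untouched and both dark lines are aligned. Now I'll turn it clockwise.

Call:
send_rows --series '[{"wx": 0,"wy": 0,"wz": -0.08,"dx": 0,"dy": 0,"dz": 0,"fingers": 255},{"wx": 0,"wy": 0,"wz": -0.1,"dx": 0,"dy": 0,"dz": 0,"fingers": 255},{"wx": 0,"wy": 0,"wz": -0.1,"dx": 0,"dy": 0,"dz": 0,"fingers": 255},{"wx": 0,"wy": 0,"wz": -0.1,"dx": 0,"dy": 0,"dz": 0,"fingers": 255},{"wx": 0,"wy": 0,"wz": -0.1,"dx": 0,"dy": 0,"dz": 0,"fingers": 255},{"wx": 0,"wy": 0,"wz": -0.1,"dx": 0,"dy": 0,"dz": 0,"fingers": 255}]'

```text
t: 27.97
tool_pos: [0.5478, 0.1363, 0.1514]
orientation: [-0.735, 3.053, -0.002]
force: [0.7, 0.6, -0.9]
opening: 0.0199
```

```bash
cat > k.py <<'E'
import sys
from plant import robot
from m import *
n=sys.argv[1]
st,im,K,W=snap(robot,"wrist",n); pose(st); print("q",st["q"].round(3)); im=im[:,:,::-1]
cv2.imwrite(f"pics/{n}c.png",cv2.resize(im[170:310,200:350],None,fx=5,fy=4.2,interpolation=cv2.INTER_CUBIC))
E
python3 k.py k5
```

```text
pos [0.5478 0.1363 0.1514] yaw -152.92 fix wx,wy 0.0008 0.0014 F [ 0.7  0.6 -0.9] tau [ 0.005 -0.006 -0.027] op 0.0199 t 27.9667
q [ 1.540e-01  5.900e-02  1.648e+00 -1.000e-03  1.433e+00 -1.889e+00]
```

View pics/k5c.png

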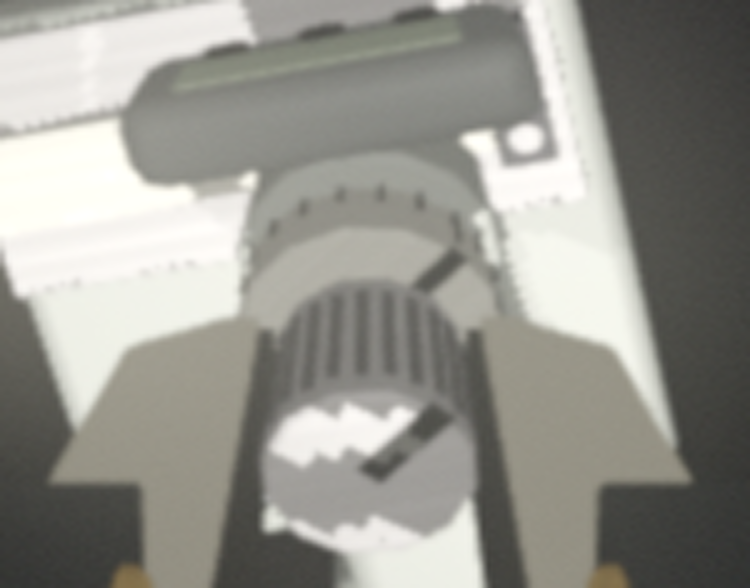

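Knob and barrel turn together, and both lines stayed put in the wrist image. I'll continue.

Call:
send_rows --series '[{"wx": 0,"wy": 0,"wz": -0.1,"dx": 0,"dy": 0,"dz": 0,"fingers": 255},{"wx": 0,"wy": 0,"wz": -0.1,"dx": 0,"dy": 0,"dz": 0,"fingers": 255},{"wx": 0,"wy": 0,"wz": -0.1,"dx": 0,"dy": 0,"dz": 0,"fingers": 255},{"wx": 0,"wy": 0,"wz": -0.1,"dx": 0,"dy": 0,"dz": 0,"fingers": 255},{"wx": 0,"wy": 0,"wz": -0.1,"dx": 0,"dy": 0,"dz": 0,"fingers": 255},{"wx": 0,"wy": 0,"wz": -0.1,"dx": 0,"dy": 0,"dz": 0,"fingers": 255},{"wx": 0,"wy": 0,"wz": -0.1,"dx": 0,"dy": 0,"dz": 0,"fingers": 255},{"wx": 0,"wy": 0,"wz": -0.1,"dx": 0,"dy": 0,"dz": 0,"fingers": 255}]'

```text
t: 28.68
tool_pos: [0.5479, 0.1355, 0.1515]
orientation: [0.545, 3.093, -0.004]
force: [0.0, -0.4, -0.1]
opening: 0.0197
```

```bash
python3 k.py k6
```

```text
pos [0.5479 0.1355 0.1515] yaw 160.02 fix wx,wy 0.0029 0.0001 F [ 0.  -0.4 -0.1] tau [-0.114 -0.004  0.032] op 0.0197 t 28.6833
q [ 0.154  0.061  1.646 -0.003  1.435 -1.068]
```

View pics/k6c.png

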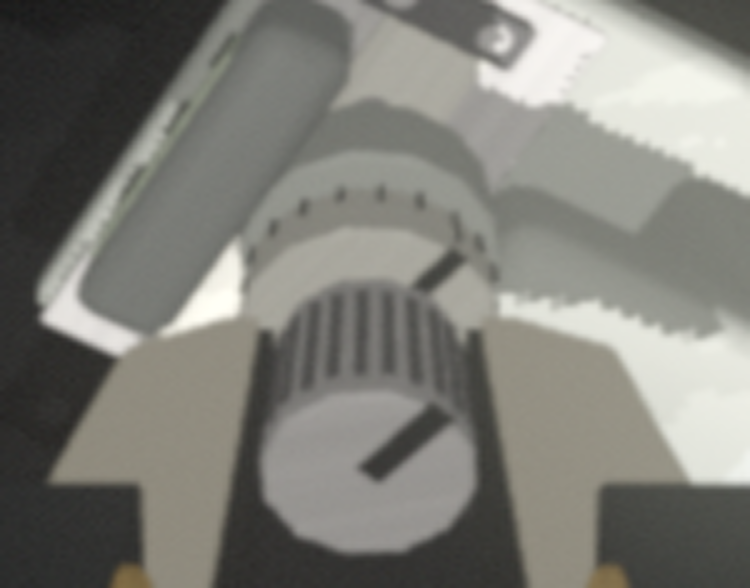

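Still turning together, 82° so far. I'll continue.

Call:
send_rows --series '[{"wx": 0.002,"wy": 0,"wz": -0.1,"dx": 0,"dy": 0,"dz": 0,"fingers": 255},{"wx": 0,"wy": 0,"wz": -0.1,"dx": 0,"dy": 0,"dz": 0,"fingers": 255},{"wx": 0,"wy": 0,"wz": -0.1,"dx": 0,"dy": 0,"dz": 0,"fingers": 255},{"wx": 0,"wy": 0,"wz": -0.1,"dx": 0,"dy": 0,"dz": 0,"fingers": 255},{"wx": 0,"wy": 0,"wz": -0.1,"dx": 0,"dy": 0,"dz": 0,"fingers": 255},{"wx": 0,"wy": 0,"wz": -0.1,"dx": 0,"dy": 0,"dz": 0,"fingers": 255},{"wx": 0,"wy": 0,"wz": -0.1,"dx": 0,"dy": 0,"dz": 0,"fingers": 255},{"wx": 0,"wy": 0,"wz": -0.1,"dx": 0,"dy": 0,"dz": 0,"fingers": 255}]'

```text
t: 29.4
tool_pos: [0.5473, 0.1349, 0.1514]
orientation: [-1.71, -2.634, 0.003]
force: [0.3, -0.7, -0.6]
opening: 0.0192
```

```bash
python3 k.py k7
```

```text
pos [0.5473 0.1349 0.1514] yaw 114.0 fix wx,wy 0.001 -0.0022 F [ 0.3 -0.7 -0.6] tau [-0.174  0.065  0.034] op 0.0192 t 29.4
q [ 1.510e-01  6.100e-02  1.647e+00 -1.000e-03  1.437e+00 -2.680e-01]
```

View pics/k7c.png

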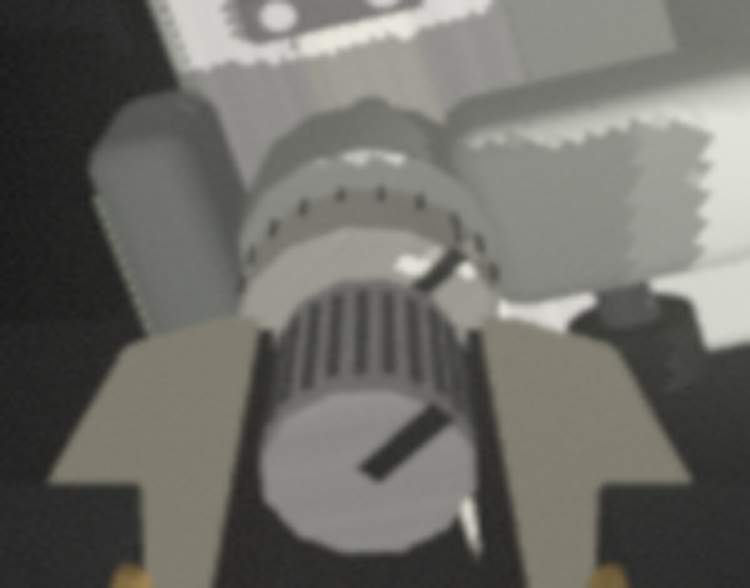

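Call:
send_rows --series '[{"wx": 0,"wy": -0.002,"wz": -0.1,"dx": 0,"dy": 0,"dz": 0,"fingers": 255},{"wx": 0,"wy": 0,"wz": -0.1,"dx": 0,"dy": 0,"dz": 0,"fingers": 255},{"wx": 0,"wy": 0,"wz": -0.1,"dx": 0,"dy": 0,"dz": 0,"fingers": 255},{"wx": 0,"wy": 0,"wz": -0.1,"dx": 0,"dy": 0,"dz": 0,"fingers": 255},{"wx": 0,"wy": 0,"wz": -0.1,"dx": 0,"dy": 0,"dz": 0,"fingers": 255},{"wx": 0,"wy": 0,"wz": -0.1,"dx": 0,"dy": 0,"dz": 0,"fingers": 255},{"wx": 0,"wy": 0,"wz": -0.1,"dx": 0,"dy": 0,"dz": 0,"fingers": 255},{"wx": 0,"wy": 0,"wz": -0.1,"dx": 0,"dy": 0,"dz": 0,"fingers": 255}]'

```text
t: 30.12
tool_pos: [0.5465, 0.1348, 0.1515]
orientation: [-2.591, -1.775, 0.003]
force: [-0.4, 0.2, -0.1]
opening: 0.0196
```

```bash
python3 k.py k8
```

```text
pos [0.5465 0.1348 0.1515] yaw 68.82 fix wx,wy 0.0003 -0.0022 F [-0.4  0.2 -0.1] tau [-0.139  0.123  0.057] op 0.0196 t 30.1167
q [0.151 0.058 1.649 0.    1.437 0.52 ]
```

View pics/k8c.png

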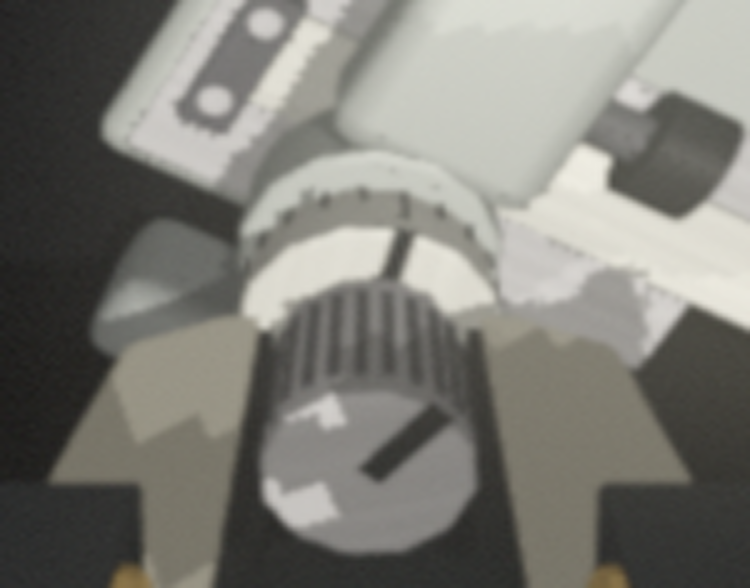

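The barrel line has swung from about (440,270) to (400,255) in the crop, so the ratchet is slipping, by ~26° so far. It needs ~64° more.

Call:
send_rows --series '[{"wx": 0,"wy": -0.002,"wz": -0.1,"dx": 0,"dy": 0,"dz": 0,"fingers": 255},{"wx": 0,"wy": 0,"wz": -0.1,"dx": 0,"dy": 0,"dz": 0,"fingers": 255},{"wx": 0,"wy": 0,"wz": -0.1,"dx": 0,"dy": 0,"dz": 0,"fingers": 255},{"wx": 0,"wy": 0,"wz": -0.1,"dx": 0,"dy": 0,"dz": 0,"fingers": 255},{"wx": 0,"wy": 0,"wz": -0.1,"dx": 0,"dy": 0,"dz": 0,"fingers": 255},{"wx": 0,"wy": 0,"wz": -0.1,"dx": 0,"dy": 0,"dz": 0,"fingers": 255},{"wx": 0,"wy": 0,"wz": -0.1,"dx": 0,"dy": 0,"dz": 0,"fingers": 255},{"wx": 0,"wy": 0,"wz": -0.1,"dx": 0,"dy": 0,"dz": 0,"fingers": 255},{"wx": 0,"wy": 0,"wz": -0.1,"dx": 0,"dy": 0,"dz": 0,"fingers": 255}]'

```text
t: 30.92
tool_pos: [0.5458, 0.1354, 0.1515]
orientation: [-3.099, -0.511, 0.001]
force: [0.1, 0.0, -0.2]
opening: 0.0198
```

```bash
python3 k.py k9
```

```text
pos [0.5458 0.1354 0.1515] yaw 18.72 fix wx,wy -0.001 -0.0009 F [ 0.1  0.  -0.2] tau [-0.07   0.113  0.072] op 0.0198 t 30.9167
q [1.510e-01 5.500e-02 1.652e+00 1.000e-03 1.435e+00 1.395e+00]
```

View pics/k9c.png

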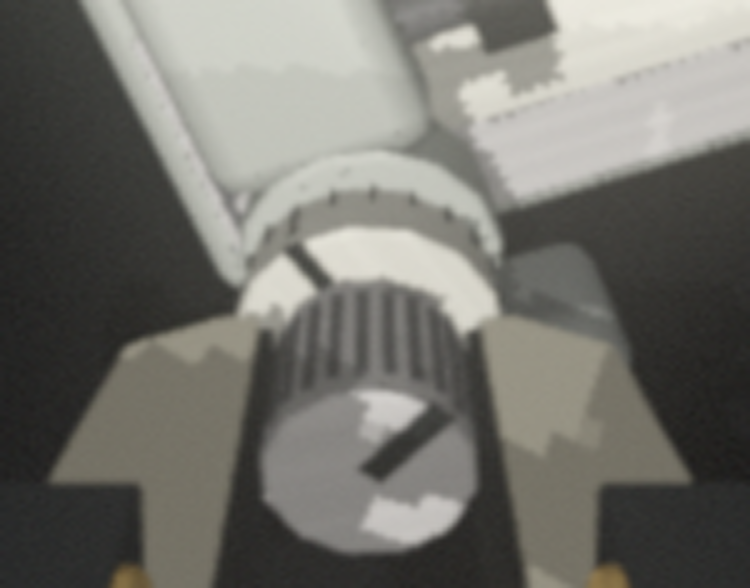

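The slip is now about 78–81°. Two more rows make the quarter turn.

Call:
send_rows --series '[{"wx": 0,"wy": 0,"wz": -0.1,"dx": 0,"dy": 0,"dz": 0,"fingers": 255},{"wx": 0,"wy": 0,"wz": -0.1,"dx": 0,"dy": 0,"dz": 0,"fingers": 255},{"wx": 0,"wy": 0,"wz": 0,"dx": 0,"dy": 0,"dz": 0,"fingers": 255}]'

```text
t: 31.22
tool_pos: [0.5458, 0.1357, 0.1515]
orientation: [-3.133, -0.213, 0.001]
force: [0.2, -0.8, -0.3]
opening: 0.0191
```

```bash
python3 k.py k10
```

```text
pos [0.5458 0.1357 0.1515] yaw 7.77 fix wx,wy -0.0014 -0.0007 F [ 0.2 -0.8 -0.3] tau [-0.146  0.14   0.02 ] op 0.0191 t 31.2167
q [0.151 0.055 1.652 0.002 1.435 1.586]
```

View pics/k10c.png

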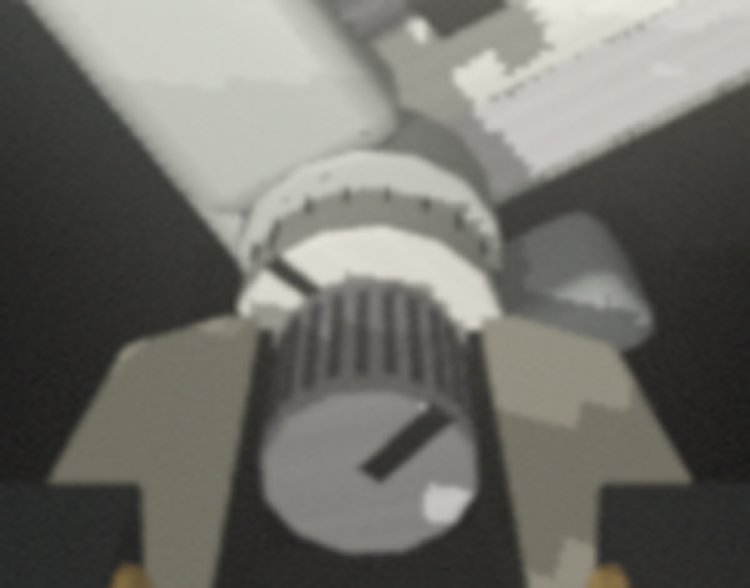

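The slip is about 90°. I'll open straight out and rise clear.

Call:
send_rows --series '[{"wx": 0,"wy": 0,"wz": 0,"dx": 0,"dy": 0,"dz": 0,"fingers": 190},{"wx": 0,"wy": 0,"wz": 0,"dx": 0,"dy": 0,"dz": 0,"fingers": 150},{"wx": 0,"wy": 0,"wz": 0,"dx": 0,"dy": 0,"dz": 0,"fingers": 118},{"wx": 0,"wy": 0,"wz": 0,"dx": 0,"dy": 0,"dz": 0,"fingers": 118},{"wx": 0,"wy": 0,"wz": 0,"dx": 0,"dy": 0,"dz": 1.5,"fingers": 118},{"wx": 0,"wy": 0,"wz": 0,"dx": 0,"dy": 0,"dz": 3,"fingers": 118},{"wx": 0,"wy": 0,"wz": 0,"dx": 0,"dy": 0,"dz": 3,"fingers": 118},{"wx": 0,"wy": 0,"wz": 0,"dx": 0,"dy": 0,"dz": 2,"fingers": 118},{"wx": 0,"wy": 0,"wz": 0,"dx": 0,"dy": 0,"dz": 0,"fingers": 118},{"wx": 0,"wy": 0,"wz": 0,"dx": 0,"dy": 0,"dz": 0,"fingers": 118}]'

```text
t: 32.1
tool_pos: [0.5436, 0.1355, 0.2482]
orientation: [-3.129, -0.268, 0.007]
force: [-0.1, 0.1, -0.5]
opening: 0.0502
```

Run:
```python
from plant import robot
from m import *
st,im,K,W=snap(robot,"wrist","f1"); pose(st)
im=im[:,:,::-1]; cv2.imwrite("pics/f1c.png",cv2.resize(im[120:280,200:420],None,fx=3.6,fy=3.6,interpolation=cv2.INTER_CUBIC))
st,im,K,W=snap(robot,"side","f1s"); im=im[:,:,::-1]
cv2.imwrite("pics/f1sc.png",cv2.resize(im[205:290,200:300],None,fx=7.5,fy=7,interpolation=cv2.INTER_CUBIC))
snap(robot,"top","f1t")
```

```text
pos [0.5436 0.1355 0.2482] yaw 9.79 fix wx,wy -0.0011 -0.0048 F [-0.1  0.1 -0.5] tau [-0.082  0.064  0.019] op 0.0502 t 32.1
```

View pics/f1c.png

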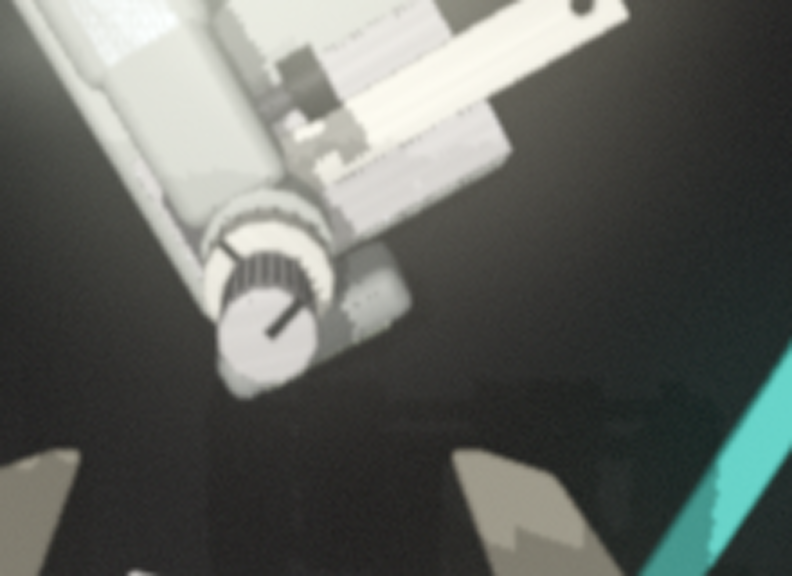

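View pics/f1sc.png

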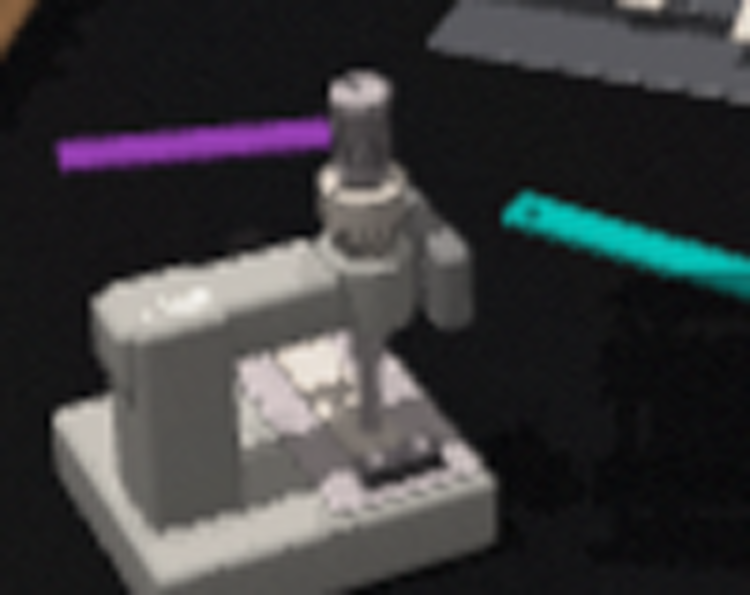

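View pics/f1t.png

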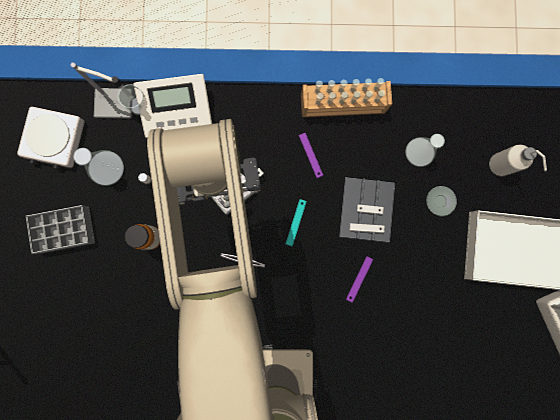

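Run:
```python
from plant import robot
print(robot.close_job()); print(robot.read_state()["t"])
```

```text
the job is handed in; nothing more can be done
None
the job is handed in; nothing more can be done
```

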